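# Shim the heatsink in the bonding clamp

## Robot

A 7-joint arm with a two-finger parallel gripper is mounted at the origin on the work surface. World frame = base frame: x ahead of the robot, y to its left, z up, the work surface at z = 0. Lengths are in mm, angles in rad, forces in N, time in s.
With the tool pointing down it reaches from about 400 to 875 mm from the base axis. Payload 4.4 kg.
Tool frame: the origin (TCP) lies midway between the tips of the shut fingers; the grasp point (between the pads) lies 19 mm behind it; z points along the fingers, y is the line along which they close (so a half turn about z gives the same grasp; the last joint's range is limited). The gripper opens to 85 mm and grips with 20 to 120 N. Pads are 22 mm wide; open, the fingers measure 114 mm over their backs; the gripper's body (76 mm by 85 mm) begins 54 mm behind the grasp point. The pads swing forward as they close: fully open they stand 13 mm farther back than shut.
Start: joints at [1.279, 0.628, 0.038, 1.517, -0.027, 0.996, -0.02], TCP at [145.553, -633.508, 231.313] pointing down, gripper open.
Joint ranges: [-3.06, 3.06], [-0.37, 2.12], [-1.25, 1.32], [0.18, 2.47], [-1.1, 4.24], [0.23, 1.98], [-2.94, 2.94]. Speed limits (rad/s): [2.57, 2.57, 3.14, 3.14, 3.14, 3.14, 3.14].

## Interface

Orientations are given as [roll, pitch, yaw] about the fixed x, y, z axes, in that order (R = Rz(yaw) Ry(pitch) Rx(roll)).
In Python, from cell import read_state, get_image, finish_job gives the robot as it stands.
- The arm moves only by the tool send_rows, never from a script. Its argument "series" is a list of rows, each an object of numbers: "ax", "ay", "az": the turn, a rotation vector about the tool's x, y, z in rad; "dx", "dy", "dz": the shift along the tool's x, y, z in cm; "hand": the closure, from 0 (fully open) to 1 (shut). In form: [{"ax": .., "ay": .., "az": .., "dx": .., "dy": .., "dz": .., "hand": ..}, ...]. A call has 1 to 10 rows; each row is the pose to reach, as a shift and turn from the pose commanded when the call began, along the tool's axes at that moment; what a row does not reach only later rows make up. A row lasts 1/10 s, in which the tool goes at most 50 mm and 8.59 degrees, less where a joint would pass 70% of its speed; a pose out of reach is approached as far as the arm can. A call with a gripper value outside its range is refused whole. The fingers move at their own pace and stop on an object; the grip force is fixed at half the most. Time passes only in rows, so rows that repeat a pose let the fingers close. It gives the time, the measured TCP pose, the force, the opening and the grip force at its end, in the units of the state.
- read_state(): the state, without advancing time (a new reading comes with each control period).
- get_image(name): name is "side" or "top"; returns a dict with "pixels" (480x640x3 uint8, red, green, blue), "mtx" (3x3 intrinsics, pixels), "R" (3x3) and "t" (3): a world point X has camera coordinates R X + t. Camera axes: x right, y down, z forward; pixel columns grow to the right and rows downward; lengths in mm; the calibration is good to about 2 mm. A picture is of the moment at which its call begins. There is no depth.
- finish_job(): hands the job in; it is judged then, once.
The state is a dict: "clock": time; "qpos": joint angles; "qd": joint speeds; "tau": joint torques, N m; "eef_pos": TCP position; "tool_rot": TCP orientation; "force": force on the tool from outside, world axes, zero at the start; "torque": the same for the moment, N m; "width": finger opening in mm; "gripper_force": force on a finger pad.
Only numpy, scipy, OpenCV 4.12 (cv2) and the standard library are available. Lean on these libraries where they do the work, as an engineer would, in place of code of your own. Each camera call takes 0.05 s, during which the arm holds its last target. There are 200 camera calls.

## Task

Fill the gap between the heatsink and the clamp's sliding jaw: take filler plates one by one from the pocket tray and stand them upright on the clamp's bed, flat side to flat side against the heatsink and in line with it, until squeezing the jaw towards the heatsink clamps the stack firmly instead of running to its stop (two or three plates are needed). Leave the spare plates and the round post in their pockets. The jaw springs back if let go, so finish while still holding it squeezed firmly against the stack with the gripper, touching the jaw and not the plates.

Things in the scene. Friction and masses are not known exactly. Their poses are not given: they have to be found in the camera images.
- clamp: Dark steel bench clamp, fixed to the table. Origin on the table. Its bed is a flat plate 60 mm (x) by 160 mm (y, from -62 to +98), its top 12 mm above the table. The squeeze runs along its y axis: the heatsink stands on the bed on the -y side, the sliding jaw on the +y side, both centred on x = 0, the gap between them lies open above and on both x sides. A 36 mm high end block stands at y = 86 to 98.
- jaw (a joint): Travel of the clamp's sliding jaw in m: 0 = fully back (where its weak spring, 1.2 N at rest and 2.9 N at full travel, always returns it), 0.014 = run out to its stop; grows as the jaw moves along the clamp's -y towards the heatsink. At the stop the jaw can press on nothing further.
- jaw_face (a point): Centre of the jaw's flat face that looks into the gap (towards the clamp's -y), 33 mm above the table; it moves with the jaw; axes as the clamp's. The jaw is an upright steel plate 20 mm wide (x), 8 mm thick (y), from 12 to 54 mm above the table, so that its outer face, to push on, lies 8 mm further along +y; behind it a low carriage, top 22.5 mm above the table, reaches 28 mm back from the jaw's inner face.
- heatsink_face (a point): Foot, on the clamp's bed, of the centre of the heatsink's flat face that looks into the gap (towards the clamp's +y); axes as the clamp's. The aluminium heatsink is fixed, 20 mm wide (x), 42 mm high, and reaches 14 mm back from this face along -y to its fin tips. The gap from this face to the drawn-back jaw is 22 to 40 mm and differs each time; it takes two plates, or three when two leave the jaw running to its stop with the stack loose.
- tray: Black plastic pocket tray, fixed, 56 mm (x) by 132 mm (y), 18 mm high, origin under its centre on the table. A row of five pockets at y = -48, -24, 0, 24, 48 mm, each 31 mm (x) by 12 mm (y) and 14 mm deep (pocket floor 4 mm above the table). Four hold filler plates and one holds the round post; which one differs.
- post_center (a point): Centre of the round aluminium post, 10.4 mm across and 36 mm high, standing in one of the tray's pockets. Not a filler plate; it stays.
- plate1_mid (a point): Centre (half-way up) of one of four alike aluminium filler plates, 28 g: 28 mm wide (its x), 9 mm thick (its y), 40 mm high (z), its upper two corners rounded 6 mm; stands upright in a tray pocket with its top 26 mm above the tray's rim. It is taken across its 28 mm width.
- plate2_mid (a point): Centre (half-way up) of one of four alike aluminium filler plates, 28 g: 28 mm wide (its x), 9 mm thick (its y), 40 mm high (z), its upper two corners rounded 6 mm; stands upright in a tray pocket with its top 26 mm above the tray's rim. It is taken across its 28 mm width.
- plate3_mid (a point): Centre (half-way up) of one of four alike aluminium filler plates, 28 g: 28 mm wide (its x), 9 mm thick (its y), 40 mm high (z), its upper two corners rounded 6 mm; stands upright in a tray pocket with its top 26 mm above the tray's rim. It is taken across its 28 mm width.
- plate4_mid (a point): Centre (half-way up) of one of four alike aluminium filler plates, 28 g: 28 mm wide (its x), 9 mm thick (its y), 40 mm high (z), its upper two corners rounded 6 mm; stands upright in a tray pocket with its top 26 mm above the tray's rim. It is taken across its 28 mm width.

How it is judged (in metres and radians):
On the way, in this order (a step that is already met when the one before it is completed fails the run):
1. a first plate stands on the clamp's bed in the gap (((x of plate1_mid in the frame of heatsink_face between -0.01 and 0.01 m and y of plate1_mid in the frame of heatsink_face between 0.001 and 0.042 m and z of plate1_mid in the frame of heatsink_face between 0.014 and 0.025 m) or (x of plate2_mid in the frame of heatsink_face between -0.01 and 0.01 m and y of plate2_mid in the frame of heatsink_face between 0.001 and 0.042 m and z of plate2_mid in the frame of heatsink_face between 0.014 and 0.025 m) or (x of plate3_mid in the frame of heatsink_face between -0.01 and 0.01 m and y of plate3_mid in the frame of heatsink_face between 0.001 and 0.042 m and z of plate3_mid in the frame of heatsink_face between 0.014 and 0.025 m) or (x of plate4_mid in the frame of heatsink_face between -0.01 and 0.01 m and y of plate4_mid in the frame of heatsink_face between 0.001 and 0.042 m and z of plate4_mid in the frame of heatsink_face between 0.014 and 0.025 m))), for 0.2 s.
2. two plates stand on the bed in the gap ((((x of plate1_mid in the frame of heatsink_face between -0.01 and 0.01 m and y of plate1_mid in the frame of heatsink_face between 0.001 and 0.042 m and z of plate1_mid in the frame of heatsink_face between 0.014 and 0.025 m) and (x of plate2_mid in the frame of heatsink_face between -0.01 and 0.01 m and y of plate2_mid in the frame of heatsink_face between 0.001 and 0.042 m and z of plate2_mid in the frame of heatsink_face between 0.014 and 0.025 m)) or ((x of plate1_mid in the frame of heatsink_face between -0.01 and 0.01 m and y of plate1_mid in the frame of heatsink_face between 0.001 and 0.042 m and z of plate1_mid in the frame of heatsink_face between 0.014 and 0.025 m) and (x of plate3_mid in the frame of heatsink_face between -0.01 and 0.01 m and y of plate3_mid in the frame of heatsink_face between 0.001 and 0.042 m and z of plate3_mid in the frame of heatsink_face between 0.014 and 0.025 m)) or ((x of plate1_mid in the frame of heatsink_face between -0.01 and 0.01 m and y of plate1_mid in the frame of heatsink_face between 0.001 and 0.042 m and z of plate1_mid in the frame of heatsink_face between 0.014 and 0.025 m) and (x of plate4_mid in the frame of heatsink_face between -0.01 and 0.01 m and y of plate4_mid in the frame of heatsink_face between 0.001 and 0.042 m and z of plate4_mid in the frame of heatsink_face between 0.014 and 0.025 m)) or ((x of plate2_mid in the frame of heatsink_face between -0.01 and 0.01 m and y of plate2_mid in the frame of heatsink_face between 0.001 and 0.042 m and z of plate2_mid in the frame of heatsink_face between 0.014 and 0.025 m) and (x of plate3_mid in the frame of heatsink_face between -0.01 and 0.01 m and y of plate3_mid in the frame of heatsink_face between 0.001 and 0.042 m and z of plate3_mid in the frame of heatsink_face between 0.014 and 0.025 m)) or ((x of plate2_mid in the frame of heatsink_face between -0.01 and 0.01 m and y of plate2_mid in the frame of heatsink_face between 0.001 and 0.042 m and z of plate2_mid in the frame of heatsink_face between 0.014 and 0.025 m) and (x of plate4_mid in the frame of heatsink_face between -0.01 and 0.01 m and y of plate4_mid in the frame of heatsink_face between 0.001 and 0.042 m and z of plate4_mid in the frame of heatsink_face between 0.014 and 0.025 m)) or ((x of plate3_mid in the frame of heatsink_face between -0.01 and 0.01 m and y of plate3_mid in the frame of heatsink_face between 0.001 and 0.042 m and z of plate3_mid in the frame of heatsink_face between 0.014 and 0.025 m) and (x of plate4_mid in the frame of heatsink_face between -0.01 and 0.01 m and y of plate4_mid in the frame of heatsink_face between 0.001 and 0.042 m and z of plate4_mid in the frame of heatsink_face between 0.014 and 0.025 m)))), for 0.2 s.
At the end, for the whole second after the job is handed in: Fingers on jaw, jaw on a plate and a plate on the heatsink each press over 4 N, jaw still. Each plate is in the gap (on the bed within 4 mm, upright within 0.12 rad, square within 0.15 rad, within 8 mm of the centre line) or unmoved (12 mm), like the post. No plate is touched ((contact force between jaw and plate1 above 4 N or contact force between jaw and plate2 above 4 N or contact force between jaw and plate3 above 4 N or contact force between jaw and plate4 above 4 N) and (contact force between heatsink and plate1 above 4 N or contact force between heatsink and plate2 above 4 N or contact force between heatsink and plate3 above 4 N or contact force between heatsink and plate4 above 4 N) and contact force between the fingers and jaw above 4 N and value of joint jaw above 0.001 m and velocity of joint jaw between -0.01 and 0.01 m/s and ((x of plate1_mid in the frame of heatsink_face between -0.008 and 0.008 m and y of plate1_mid in the frame of heatsink_face between 0.002 and 0.04 m and z of plate1_mid in the frame of heatsink_face between 0.016 and 0.0235 m and angle between plate1_mid's own z axis and vertical below 0.12 rad and angle between the y axis of plate1_mid and the y axis of heatsink_face, either way round below 0.15 rad) or distance of plate1_mid from where it was at the start of the episode below 0.012 m) and ((x of plate2_mid in the frame of heatsink_face between -0.008 and 0.008 m and y of plate2_mid in the frame of heatsink_face between 0.002 and 0.04 m and z of plate2_mid in the frame of heatsink_face between 0.016 and 0.0235 m and angle between plate2_mid's own z axis and vertical below 0.12 rad and angle between the y axis of plate2_mid and the y axis of heatsink_face, either way round below 0.15 rad) or distance of plate2_mid from where it was at the start of the episode below 0.012 m) and ((x of plate3_mid in the frame of heatsink_face between -0.008 and 0.008 m and y of plate3_mid in the frame of heatsink_face between 0.002 and 0.04 m and z of plate3_mid in the frame of heatsink_face between 0.016 and 0.0235 m and angle between plate3_mid's own z axis and vertical below 0.12 rad and angle between the y axis of plate3_mid and the y axis of heatsink_face, either way round below 0.15 rad) or distance of plate3_mid from where it was at the start of the episode below 0.012 m) and ((x of plate4_mid in the frame of heatsink_face between -0.008 and 0.008 m and y of plate4_mid in the frame of heatsink_face between 0.002 and 0.04 m and z of plate4_mid in the frame of heatsink_face between 0.016 and 0.0235 m and angle between plate4_mid's own z axis and vertical below 0.12 rad and angle between the y axis of plate4_mid and the y axis of heatsink_face, either way round below 0.15 rad) or distance of plate4_mid from where it was at the start of the episode below 0.012 m) and contact force between each of the arm, the fingers and plate1 below 0.5 N and contact force between each of the arm, the fingers and plate2 below 0.5 N and contact force between each of the arm, the fingers and plate3 below 0.5 N and contact force between each of the arm, the fingers and plate4 below 0.5 N and distance of post_center from where it was at the start of the episode below 0.012 m); the arm keeps its last pose, push and grip.
It fails at once if the round post is taken out of its pocket (distance of post_center from where it was at the start of the episode above 0.015 m).
It also fails if it takes over 72 s, if anything falls off the work surface, if the arm or the gripper's body presses on something with over 40 N, if the wrist force passes 120 N, or if a joint passes its speed limit or range.

## Working session

There is one attempt and no reset: what is moved stays moved. The work goes in short steps, Python scripts to look and compute and a tool call to move; the robot and the scene stay as the last step left them, time stands still between calls to the robot, and variables do not carry over. Pictures are saved under pics/ and viewed, at most 10 in all, crops included, and the job is handed in when it is done.

Besides the shell and the picture viewer there is one more tool, called after "Call:" as name(argument=value, ...), one argument or row to a line, values as JSON. send_rows: Moves the arm, as the interface text tells. Its arguments: {"type":"object","properties":{"series":{"type":"array","items":{"type":"object","properties":{"ax":{"type":"number"},"ay":{"type":"number"},"az":{"type":"number"},"dx":{"type":"number"},"dy":{"type":"number"},"dz":{"type":"number"},"hand":{"type":"number"}}}}},"required":["series"]}

```bash
mkdir -p pics; cat > h.py <<'E'
import numpy as np, cv2
from cell import read_state, get_image, finish_job
def ray(im,u,v,z):
    d=im["R"].T@np.linalg.inv(im["mtx"])@np.array([u,v,1.]); c=-np.array(im["R"]).T@np.array(im["t"])
    return c+d*(z-c[2])/d[2]
def proj(im,X):
    p=im["mtx"]@(im["R"]@np.array(X,float)+im["t"]); return p[:2]/p[2]
def save(im,n): cv2.imwrite("pics/"+n+".png",im["pixels"][:,:,::-1])
E
python3 - <<'E'
from h import *
for n in("top","side"):
    im=get_image(n); im={k:np.array(v) for k,v in im.items()}; save(im,n+"0"); np.savez(n+"0.npz",**im)
    print(n,-im["R"].T@im["t"],im["R"],im["mtx"])
print(read_state())
E
```

```text
top [390.45798641 -40.56011734 819.74020191] [[-0.00808989 -0.99960855 -0.02678234]
 [-0.9854312   0.01251957 -0.16961311]
 [ 0.16988202  0.02502    -0.98514674]] [[591.855286     0.         307.98048925]
 [  0.         591.855286   237.8703871 ]
 [  0.           0.           1.        ]]
side [121.21089965 390.41320365 667.98978277] [[-0.72822168 -0.68532839 -0.00426437]
 [-0.50042975  0.53598135 -0.6799221 ]
 [ 0.46825554 -0.493      -0.73327195]] [[531.52138414   0.         329.91249528]
 [  0.         531.52138414 235.53083453]
 [  0.           0.           1.        ]]
{'clock': 0.1, 'qpos': array([ 1.27919501,  0.62922252,  0.03841545,  1.51823014, -0.02700772,
        0.99633083, -0.01998707]), 'qd': array([ 0.0001965 , -0.00236997,  0.00049061, -0.00185   ,  0.00043465,
       -0.00011903, -0.0003    ]), 'tau': array([ 2.74883139e-03, -5.64536154e+01,  1.23108655e+00, -1.93974406e+01,
        1.15714862e-02,  5.38342923e-03, -6.47601269e-06]), 'eef_pos': array([ 145.45402748, -632.95498072,  230.51279335]), 'tool_rot': array([-3.13991846e+00, -9.16758908e-06,  2.25834610e-01]), 'force': array([0.48976761, 0.09866235, 0.08486992]), 'torque': array([ 0.0418955 , -0.03091279,  0.06030486]), 'gripper_force': 0.0, 'width': 85.02530364781403}
```

View pics/top0.png

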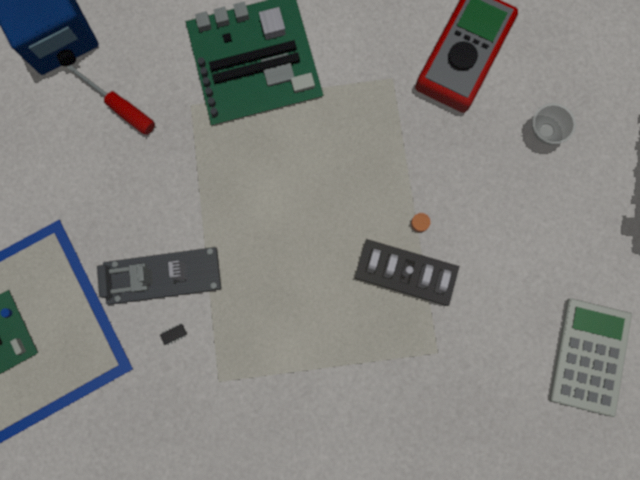

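View pics/side0.png

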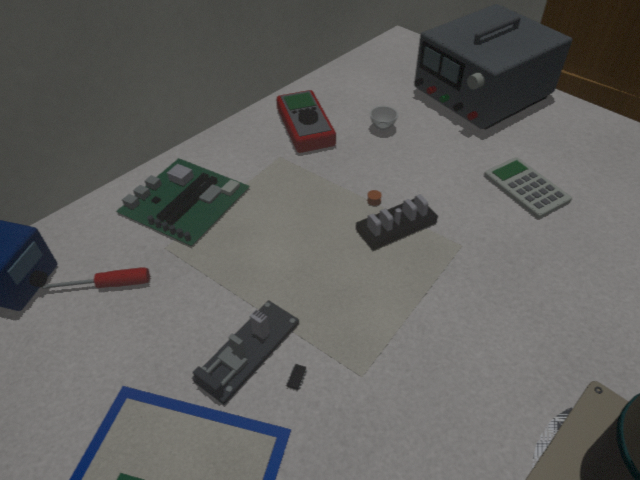

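The top view shows the clamp at about (160,276), with its end block and jaw on the left and the heatsink near (174,269). The tray is at (407,271), with the round post in the middle pocket at (409,270). The side view shows the clamp at (246,350) and the tray at (397,222).

```bash
python3 - <<'E'
from h import *
t=dict(np.load("top0.npz")); s=dict(np.load("side0.npz"))
def crop(im,x,y,w=133,h=100,k=3):
    c=im["pixels"][y:y+h,x:x+w,::-1]; c=cv2.resize(c,None,fx=k,fy=k,interpolation=cv2.INTER_CUBIC); return cv2.convertScaleAbs(c,alpha=1.6)
a=np.hstack([crop(t,95,225),crop(t,342,225)]); b=np.hstack([crop(s,182,300,133,107)[:300],crop(s,335,170)])
cv2.imwrite("pics/c0.png",np.vstack([a,b]))
# tray & clamp outlines in top
g=cv2.cvtColor(t["pixels"],cv2.COLOR_RGB2GRAY)
for nm,(x0,y0,x1,y1),th,z in(("tray",(342,225,475,320),75,18),("clamp",(94,235,228,312),105,12)):
    m=((g<th)*255).astype(np.uint8); q=np.zeros_like(m); q[y0:y1,x0:x1]=m[y0:y1,x0:x1]
    q=cv2.morphologyEx(q,cv2.MORPH_CLOSE,np.ones((9,9)))
    cs=max(cv2.findContours(q,0,1)[0],key=cv2.contourArea); r=cv2.minAreaRect(cs); bx=cv2.boxPoints(r)
    P=np.array([ray(t,*p,z)[:2] for p in bx]); print(nm,bx.round(1).tolist(),P.round(1).tolist(),P.mean(0),[np.linalg.norm(P[i]-P[i-1]).round(1) for i in range(4)],[np.degrees(np.arctan2(*(P[i]-P[i-1])[::-1])).round(2) for i in range(4)])
# bright blobs on tray
q=((g>100)*255).astype(np.uint8)
for nm,(x0,y0,x1,y1) in(("tray",(360,243,455,300)),("clamp",(105,250,218,300))):
    n,l,st,c=cv2.connectedComponentsWithStats(q[y0:y1,x0:x1])
    print(nm,[(st[i].tolist(),(c[i]+[x0,y0]).round(1).tolist()) for i in range(1,n) if st[i,4]>8])
E
```

```text
tray [[353.5, 278.79998779296875], [365.5, 238.60000610351562], [459.20001220703125, 266.5], [447.29998779296875, 306.6000061035156]] [[471.7, -81.5], [526.6, -99.0], [486.7, -224.8], [432.9, -206.2]] [ 479.471415   -152.88161951] [np.float64(130.5), np.float64(57.7), np.float64(132.0), np.float64(57.0)] [np.float64(72.7), np.float64(-17.65), np.float64(-107.6), np.float64(160.91)]
clamp [[87.30000305175781, 264.1000061035156], [216.39999389648438, 245.6999969482422], [223.3000030517578, 294.0], [94.19999694824219, 312.3999938964844]] [[496.7, 286.8], [520.4, 107.2], [453.3, 96.5], [429.9, 273.6]] [475.08674124 191.03264891] [np.float64(68.1), np.float64(181.2), np.float64(67.9), np.float64(178.6)] [np.float64(11.24), np.float64(-82.48), np.float64(-170.93), np.float64(97.53)]
tray [([0, 0, 4, 13, 27], [360.8, 247.3]), ([22, 0, 73, 22, 814], [429.7, 249.8]), ([9, 7, 11, 19, 142], [374.2, 258.9]), ([27, 12, 11, 19, 145], [391.9, 263.9]), ([46, 23, 7, 8, 44], [409.0, 269.5]), ([62, 22, 11, 20, 146], [427.1, 274.5]), ([80, 27, 11, 20, 147], [445.1, 279.6]), ([0, 39, 56, 18, 543], [379.3, 293.4]), ([91, 43, 4, 14, 35], [453.0, 294.1])]
clamp [([0, 0, 85, 12, 534], [134.1, 253.5]), ([102, 0, 6, 4, 17], [209.4, 251.3]), ([63, 11, 12, 16, 116], [172.6, 268.6]), ([8, 12, 4, 4, 15], [114.4, 263.6]), ([5, 14, 36, 28, 371], [132.8, 277.5]), ([106, 33, 5, 5, 21], [213.0, 285.0]), ([47, 40, 66, 10, 314], [194.5, 296.4]), ([10, 46, 5, 4, 13], [117.2, 297.8])]
```

View pics/c0.png

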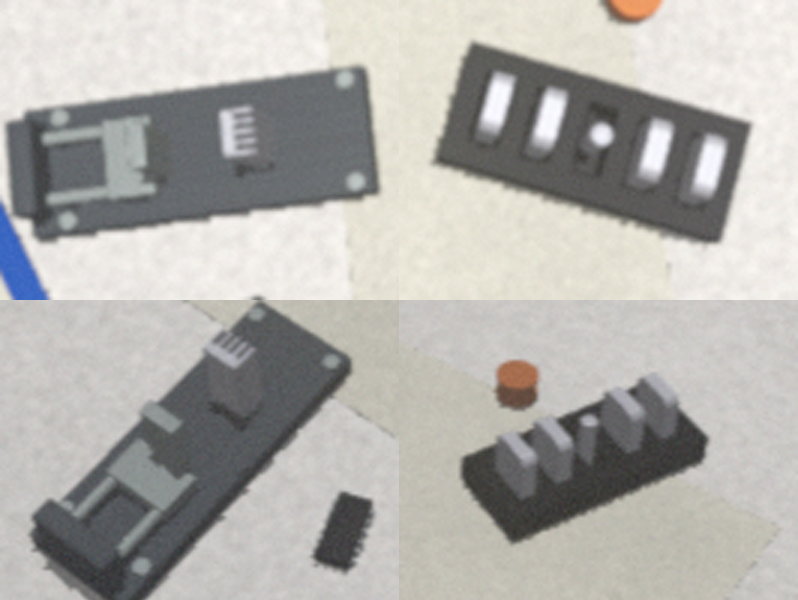

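The crops show the post in the middle pocket and a plate in each of the other four. The heatsink base is to the left of its fins, around crop (222,135), so its face looks left towards the jaw, around crop (145,140). Next I measure finer points.

```bash
python3 - <<'E'
from h import *
t=dict(np.load("top0.npz")); s=dict(np.load("side0.npz"))
g=cv2.cvtColor(t["pixels"],cv2.COLOR_RGB2GRAY)
for i in(0,1,2,3,4):
    x,y=[(374,259),(392,264),(409,270),(427,274.5),(445,279.6)][i]; y=int(y)
    for th in(130,180):
        m=np.zeros_like(g); m[y-13:y+13,x-8:x+8]=(g[y-13:y+13,x-8:x+8]>th)*255
        cs=max(cv2.findContours(m,0,1)[0],key=cv2.contourArea); r=cv2.minAreaRect(cs); P=np.array([ray(t,*p,44 if i!=2 else 40)[:2] for p in cv2.boxPoints(r)])
        print(i,th,np.round(r[0],1),ray(t,*r[0],44 if i!=2 else 40).round(1),[np.linalg.norm(P[k]-P[k-1]).round(1) for k in(1,2)],np.degrees(np.arctan2(*(P[1]-P[0])[::-1])).round(1))
c=np.array([ray(t,*p,12)[:2] for p in((114.4,263.6),(208.9,248.8),(213,285),(117.2,297.8))])
print("screws",c.round(1).tolist(),np.degrees(np.arctan2(*(c[0]-c[1])[::-1])),np.degrees(np.arctan2(*(c[3]-c[2])[::-1])))
def T(u,v,z): return ray(t,95+u/3-1/3,225+v/3-1/3,z).round(1)
def S(u,v,z): return ray(s,182+u/3-1/3,300+(v-300)/3-1/3,z).round(1)
print("bed",T(365,68,12),T(378,190,12),T(40,240,12))
big=cv2.resize(t["pixels"][235:310,100:185,::-1],None,fx=9,fy=8,interpolation=cv2.INTER_CUBIC)
big2=cv2.resize(s["pixels"][305:385,190:285,::-1],None,fx=8,fy=7,interpolation=cv2.INTER_CUBIC)
cv2.imwrite("pics/j1.png",cv2.convertScaleAbs(big,alpha=1.8)); cv2.imwrite("pics/j2.png",cv2.convertScaleAbs(big2,alpha=1.8))
E
```

```text
0 130 [374.3 258.6] [ 495.4 -108.1   44. ] [np.float64(20.0), np.float64(8.3)] -17.2Traceback (most recent call last):
  File "<stdin>", line 8, in <module>
ValueError: max() iterable argument is empty
```

```bash
python3 - <<'E'
from h import *
t=dict(np.load("top0.npz")); s=dict(np.load("side0.npz"))
g=cv2.cvtColor(t["pixels"],cv2.COLOR_RGB2GRAY)
for i in(0,1,2,3,4):
    x,y=[(374,259),(392,264),(409,270),(427,274.5),(445,279.6)][i]; y=int(y)
    for th in(115,130):
        m=np.zeros_like(g); m[y-13:y+13,x-8:x+8]=(g[y-13:y+13,x-8:x+8]>th)*255
        cs=max(cv2.findContours(m,0,1)[0],key=cv2.contourArea); r=cv2.minAreaRect(cs); P=np.array([ray(t,*p,44 if i!=2 else 40)[:2] for p in cv2.boxPoints(r)])
        print(i,th,np.round(r[0],1),ray(t,*r[0],44 if i!=2 else 40).round(1),[np.linalg.norm(P[k]-P[k-1]).round(1) for k in(1,2)],np.degrees(np.arctan2(*(P[1]-P[0])[::-1])).round(1))
c=np.array([ray(t,*p,12)[:2] for p in((114.4,263.6),(208.9,248.8),(213,285),(117.2,297.8))])
print("screws",c.round(1).tolist(),np.degrees(np.arctan2(*(c[0]-c[1])[::-1])),np.degrees(np.arctan2(*(c[3]-c[2])[::-1])))
def T(u,v,z): return ray(t,95+u/3-1/3,225+v/3-1/3,z).round(1)
print("bed",T(365,68,12),T(378,190,12),T(40,240,12))
big=cv2.resize(t["pixels"][240:310,100:185,::-1],None,fx=8,fy=8,interpolation=cv2.INTER_CUBIC)
big2=cv2.resize(s["pixels"][305:385,190:285,::-1],None,fx=7,fy=7,interpolation=cv2.INTER_CUBIC)
cv2.imwrite("pics/j1.png",cv2.convertScaleAbs(big,alpha=1.8)); cv2.imwrite("pics/j2.png",cv2.convertScaleAbs(big2,alpha=1.8))
E
```

```text
0 115 [374.2 258.7] [ 495.3 -108.    44. ] [np.float64(23.0), np.float64(9.2)] -15.3
0 130 [374.3 258.6] [ 495.4 -108.1   44. ] [np.float64(20.0), np.float64(8.3)] -17.2
1 115 [391.9 263.7] [ 488.3 -131.    44. ] [np.float64(22.5), np.float64(9.2)] -17.5
1 130 [391.8 263.8] [ 488.3 -130.8   44. ] [np.float64(19.8), np.float64(8.3)] -19.9
2 115 [409.  269.5] [ 480.9 -153.7   40. ] [np.float64(7.9), np.float64(6.6)] -90.7
2 130 [409.  269.5] [ 480.9 -153.7   40. ] [np.float64(5.3), np.float64(6.6)] -90.7
3 115 [427.3 274.3] [ 473.8 -176.8   44. ] [np.float64(23.1), np.float64(9.6)] -18.0
3 130 [427.3 274.2] [ 474.  -176.8   44. ] [np.float64(19.6), np.float64(8.5)] -16.2
4 115 [445.1 279.4] [ 466.9 -199.7   44. ] [np.float64(22.8), np.float64(9.4)] -16.4
4 130 [445.1 279.4] [ 466.9 -199.7   44. ] [np.float64(20.2), np.float64(8.1)] -16.4
screws [[496.9, 248.9], [516.1, 117.6], [465.8, 110.9], [449.6, 242.7]] 98.30497304054177 97.00869514041618
bed [518.  107.2  12. ] [461.5 100.2  12. ] [440.3 255.   12. ]
```

View pics/j1.png

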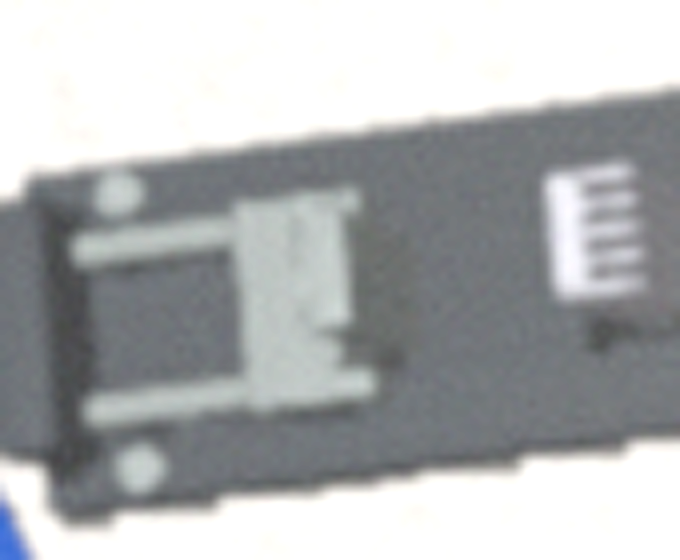

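View pics/j2.png

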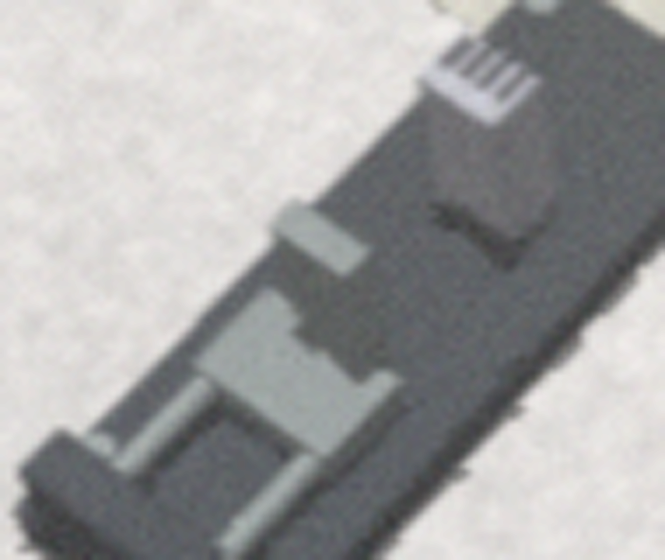

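In the top zoom the heatsink face's top edge runs (547,178)–(560,298), and the jaw's inner edge is at about (340,195)–(350,320). In the side zoom the jaw top's inner edge runs (297,202)–(371,250), and the heatsink's face edge runs (422,78)–(492,122).

```bash
python3 - <<'E'
from h import *
t=dict(np.load("top0.npz")); s=dict(np.load("side0.npz"))
T=lambda u,v,z=54: ray(t,100+u/8-.44,240+v/8-.44,z)[:2]
S=lambda u,v,z=54: ray(s,190+u/7-.43,305+v/7-.43,z)[:2]
hT=T(547,178),T(560,298); hS=S(422,78),S(492,122); jT=T(340,195),T(350,320); jS=S(297,202),S(371,250)
for n,(a,b) in dict(hT=hT,hS=hS,jT=jT,jS=jS).items(): print(n,a.round(1),b.round(1),"mid",((a+b)/2).round(1),"len",np.linalg.norm(a-b).round(1),"ang",np.degrees(np.arctan2(*(a-b)[::-1])).round(1))
th=np.radians(7.7); y=np.array([-np.sin(th),np.cos(th)])
m=lambda p:(p[0]+p[1])/2
print("gaps",(m(jT)-m(hT))@y,(m(jS)-m(hS))@y)
c=np.array([[496.9,248.9],[516.1,117.6],[465.8,110.9],[449.6,242.7]]).mean(0); print("screw centre",c,"bed ctr y=18 -> hs face y in clamp",(m(hT)-c)@y+18, "x",(m(hT)-c)@[np.cos(th),np.sin(th)])
E
```

```text
hT [493. 163.] [473.2 160.2] mid [483.1 161.6] len 20.0 ang 8.0
hS [490.6 163.3] [472.7 160.7] mid [481.7 162. ] len 18.0 ang 8.2
jT [490.5 197.1] [469.9 194.7] mid [480.2 195.9] len 20.7 ang 6.8
jS [486.5 198.5] [467.9 195.7] mid [477.2 197.1] len 18.8 ang 8.6
gaps 34.34491202877965 35.4094510950214
screw centre [482.1   180.025] bed ctr y=18 -> hs face y in clamp -0.3531991229983653 x -1.5095384559620988
```

```bash
cat >> h.py <<'E'
UT=-0.302; UC=0.136            # tray / clamp yaw
P=[np.array(p) for p in((495.4,-108.1),(488.3,-131.0),(474.0,-176.8),(466.9,-199.7))]
H=np.array((482.8,161.8))
ax=lambda u:(np.array((np.cos(u),np.sin(u))),np.array((-np.sin(u),np.cos(u))))
def go(xy,z,u):
    from scipy.spatial.transform import Rotation as R
    s=read_state(); A=R.from_euler("xyz",s["tool_rot"]); B=R.from_euler("xyz",(np.pi,0,u+np.pi/2))
    d=A.inv().apply(np.r_[xy,z]-s["eef_pos"])/10; r=(A.inv()*B).as_rotvec()
    print("to",np.round(xy,1),z,"d cm",d.round(2),"a",r.round(3),"| at",s["eef_pos"].round(1),s["tool_rot"].round(3),"w",round(s["width"],1),"F",s["force"].round(1),"t",s["clock"])
E
python3 -c "
from h import *
go(P[0]+5*ax(UT)[1],100,UT)"
```

```text
to [ 496.9 -103.3] 100 d cm [ 46.11 -43.73  13.12] a [-2.000e-03 -1.000e-03 -1.043e+00] | at [ 145.5 -633.   230.5] [-3.14  -0.     0.226] w 85.0 F [0.5 0.1 0.1] t 0.1
```

Call:
send_rows(
  series=[
    {"dx":46.1,"dy":-43.7,"dz":8,"az":-1.043,"hand":0.45},
    {"dx":46.1,"dy":-43.7,"dz":8,"az":-1.043,"hand":0.45},
    {"dx":46.1,"dy":-43.7,"dz":8,"az":-1.043,"hand":0.45},
    {"dx":46.1,"dy":-43.7,"dz":8,"az":-1.043,"hand":0.45},
    {"dx":46.1,"dy":-43.7,"dz":8,"az":-1.043,"hand":0.45},
    {"dx":46.1,"dy":-43.7,"dz":8,"az":-1.043,"hand":0.45},
    {"dx":46.1,"dy":-43.7,"dz":8,"az":-1.043,"hand":0.45},
    {"dx":46.1,"dy":-43.7,"dz":8,"az":-1.043,"hand":0.45},
    {"dx":46.1,"dy":-43.7,"dz":8,"az":-1.043,"hand":0.45},
    {"dx":46.1,"dy":-43.7,"dz":8,"az":-1.043,"hand":0.45},
  ],
)

```text
invalid input at $.series[0]: expected keys ax, ay, az, dx, dy, dz, hand
```

```bash
python3 -c "
from h import *
go(P[0]+5*ax(UT)[1],80,UT)"
```

```text
to [ 496.9 -103.3] 80 d cm [ 46.11 -43.72  15.12] a [-2.000e-03 -1.000e-03 -1.043e+00] | at [ 145.5 -633.   230.5] [-3.14  -0.     0.226] w 85.0 F [0.5 0.1 0.1] t 0.1
```

Call:
send_rows(
  series=[
    {"ax":0,"ay":0,"dx":46.1,"dy":-43.7,"dz":8,"az":-1.043,"hand":0.45},
    {"ax":0,"ay":0,"dx":46.1,"dy":-43.7,"dz":8,"az":-1.043,"hand":0.45},
    {"ax":0,"ay":0,"dx":46.1,"dy":-43.7,"dz":8,"az":-1.043,"hand":0.45},
    {"ax":0,"ay":0,"dx":46.1,"dy":-43.7,"dz":8,"az":-1.043,"hand":0.45},
    {"ax":0,"ay":0,"dx":46.1,"dy":-43.7,"dz":8,"az":-1.043,"hand":0.45},
    {"ax":0,"ay":0,"dx":46.1,"dy":-43.7,"dz":8,"az":-1.043,"hand":0.45},
    {"ax":0,"ay":0,"dx":46.1,"dy":-43.7,"dz":8,"az":-1.043,"hand":0.45},
    {"ax":0,"ay":0,"dx":46.1,"dy":-43.7,"dz":8,"az":-1.043,"hand":0.45},
    {"ax":0,"ay":0,"dx":46.1,"dy":-43.7,"dz":8,"az":-1.043,"hand":0.45},
    {"ax":0,"ay":0,"dx":46.1,"dy":-43.7,"dz":8,"az":-1.043,"hand":0.45},
  ],
)

```text
clock: 1.1
eef_pos: [420.7, -218.6, 168.5]
tool_rot: [-3.142, -0.0, 1.268]
force: [1.3, -1.0, 0.0]
width: 47.0
gripper_force: 0.0
```

```bash
python3 -c "
from h import *
go(P[0]+5*ax(UT)[1],80,UT)"
```

```text
to [ 496.9 -103.3] 80 d cm [13.28  3.84  8.85] a [-0.    -0.    -0.001] | at [ 420.7 -218.6  168.5] [-3.142 -0.     1.268] w 47.0 F [ 1.3 -1.   0. ] t 1.1
```

Call:
send_rows(
  series=[
    {"ax":0,"ay":0,"az":0,"dx":12.0,"dy":3.8,"dz":4,"hand":0.45},
    {"ax":0,"ay":0,"az":0,"dx":12.0,"dy":3.8,"dz":7,"hand":0.45},
    {"ax":0,"ay":0,"az":0,"dx":12.0,"dy":3.8,"dz":7,"hand":0.45},
    {"ax":0,"ay":0,"az":0,"dx":12.0,"dy":3.8,"dz":7,"hand":0.45},
    {"ax":0,"ay":0,"az":0,"dx":12.0,"dy":3.8,"dz":7,"hand":0.45},
    {"ax":0,"ay":0,"az":0,"dx":12.0,"dy":3.8,"dz":7,"hand":0.45},
  ],
)

```text
clock: 1.7
eef_pos: [491.4, -118.3, 99.0]
tool_rot: [-3.141, 0.001, 1.267]
force: [-0.5, -0.1, -0.1]
width: 47.1
gripper_force: 0.0
```

```bash
python3 -c "
from h import *
go(P[0]+5*ax(UT)[1],80,UT)
go(P[0]+5*ax(UT)[1],18,UT)"
```

```text
to [ 496.9 -103.3] 80 d cm [1.59 0.08 1.9 ] a [-0.     0.001 -0.002] | at [ 491.4 -118.3   99. ] [-3.141e+00  1.000e-03  1.267e+00] w 47.1 F [-0.5 -0.1 -0.1] t 1.7
to [ 496.9 -103.3] 18 d cm [1.6  0.08 8.1 ] a [-0.     0.001 -0.002] | at [ 491.4 -118.3   99. ] [-3.141e+00  1.000e-03  1.267e+00] w 47.1 F [-0.5 -0.1 -0.1] t 1.7
```

Call:
send_rows(
  series=[
    {"ax":0,"ay":0,"az":0,"dx":1.6,"dy":0.1,"dz":0.5,"hand":0.45},
    {"ax":0,"ay":0,"az":0,"dx":1.6,"dy":0.1,"dz":3,"hand":0.45},
    {"ax":0,"ay":0,"az":0,"dx":1.6,"dy":0.1,"dz":3,"hand":0.45},
    {"ax":0,"ay":0,"az":0,"dx":1.6,"dy":0.1,"dz":3,"hand":0.45},
  ],
)

```text
clock: 2.1
eef_pos: [497.1, -103.6, 69.4]
tool_rot: [-3.141, 0.001, 1.266]
force: [1.7, 0.7, 0.2]
width: 46.9
gripper_force: 0.0
```

```bash
python3 - <<'E'
from h import *
o=[]
for n,(x,y) in(("top",(320,200)),("side",(330,140))):
    im=get_image(n); o.append(cv2.resize(im["pixels"][y:y+110,x:x+130,::-1],None,fx=3,fy=3,interpolation=cv2.INTER_CUBIC))
cv2.imwrite("pics/k1.png",cv2.convertScaleAbs(np.hstack(o),alpha=1.5))
go(P[0]+5*ax(UT)[1],18,UT)
E
```

```text
to [ 496.9 -103.3] 18 d cm [-0.04 -0.11  5.19] a [ 0.001  0.    -0.002] | at [ 498.  -103.3   69.9] [3.14  0.    1.267] w 47.0 F [ 0.5 -0.7 -0. ] t 2.2
```

View pics/k1.png

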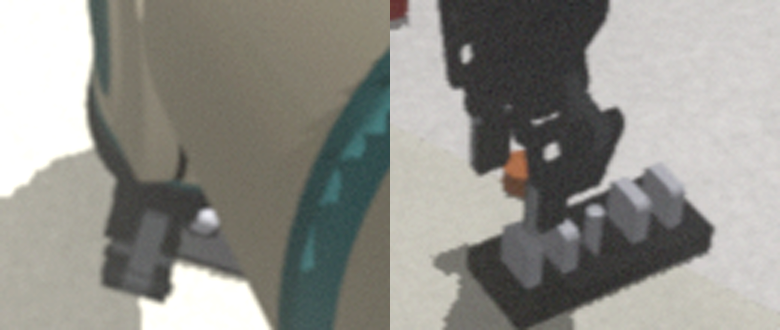

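The side crop shows the fingers straddling plate 0 (around (525,250)), and the other plates are undisturbed. I'll descend and grip.

Call:
send_rows(
  series=[
    {"ax":0,"ay":0,"az":0,"dx":-0.04,"dy":-0.1,"dz":2,"hand":0.45},
    {"ax":0,"ay":0,"az":0,"dx":-0.04,"dy":-0.1,"dz":3.5,"hand":0.45},
    {"ax":0,"ay":0,"az":0,"dx":-0.04,"dy":-0.1,"dz":5.0,"hand":0.45},
    {"ax":0,"ay":0,"az":0,"dx":-0.04,"dy":-0.1,"dz":5.0,"hand":0.45},
    {"ax":0,"ay":0,"az":0,"dx":-0.04,"dy":-0.1,"dz":5.0,"hand":0.45},
  ],
)

```text
clock: 2.7
eef_pos: [497.0, -102.5, 19.6]
tool_rot: [3.141, 0.0, 1.268]
force: [0.2, -0.6, 0.1]
width: 47.1
gripper_force: 0.0
```

```bash
python3 -c "
from h import *
go(P[0]+5*ax(UT)[1],18,UT)"
```

```text
to [ 496.9 -103.3] 18 d cm [-0.08  0.02  0.16] a [ 0.001  0.    -0.001] | at [ 497.  -102.5   19.6] [3.141 0.    1.268] w 47.1 F [ 0.2 -0.6  0.1] t 2.7
```

Call:
send_rows(
  series=[
    {"ax":0,"ay":0,"az":0,"dx":-0.05,"dy":0,"dz":0,"hand":0.7},
    {"ax":0,"ay":0,"az":0,"dx":-0.05,"dy":0,"dz":0,"hand":0.9},
    {"ax":0,"ay":0,"az":0,"dx":-0.05,"dy":0,"dz":0,"hand":1},
    {"ax":0,"ay":0,"az":0,"dx":-0.05,"dy":0,"dz":0,"hand":1},
    {"ax":0,"ay":0,"az":0,"dx":-0.05,"dy":0,"dz":0,"hand":1},
  ],
)

```text
clock: 3.2
eef_pos: [496.2, -102.8, 20.1]
tool_rot: [3.141, 0.0, 1.269]
force: [-2.4, -0.4, 6.2]
width: 26.4
gripper_force: 58.9
```

```bash
python3 -c "
from h import *
go(P[0]+5*ax(UT)[1],90,UT)"
```

```text
to [ 496.9 -103.3] 90 d cm [-0.04  0.08 -6.99] a [ 0.  0. -0.] | at [ 496.2 -102.8   20.1] [3.141 0.    1.269] w 26.4 F [-2.4 -0.4  6.2] t 3.2
```

Call:
send_rows(
  series=[
    {"ax":0,"ay":0,"az":0,"dx":0,"dy":0,"dz":-0.5,"hand":1},
    {"ax":0,"ay":0,"az":0,"dx":0,"dy":0,"dz":-2,"hand":1},
    {"ax":0,"ay":0,"az":0,"dx":0,"dy":0,"dz":-5,"hand":1},
    {"ax":0,"ay":0,"az":0,"dx":0,"dy":0,"dz":-7,"hand":1},
    {"ax":0,"ay":0,"az":0,"dx":0,"dy":0,"dz":-7,"hand":1},
    {"ax":0,"ay":0,"az":0,"dx":0,"dy":0,"dz":-7,"hand":1},
  ],
)

```text
clock: 3.8
eef_pos: [496.9, -102.8, 89.5]
tool_rot: [3.14, -0.0, 1.269]
force: [0.2, 0.3, -0.7]
width: 26.5
gripper_force: 59.1
```

```bash
python3 - <<'E'
from h import *
im=get_image("side"); s=read_state(); u,v=proj(im,s["eef_pos"]).astype(int); print(u,v)
c=cv2.resize(im["pixels"][max(v-70,0):v+50,u-60:u+60,::-1],None,fx=4,fy=4,interpolation=cv2.INTER_CUBIC)
cv2.imwrite("pics/k2.png",cv2.convertScaleAbs(c,alpha=1.8)); c2=ax(UC)
go(H+4.5*c2[1]+9*c2[1],110,UC)
E
```

```text
372 198
to [481.  175.2] 110 d cm [26.08 -9.74 -2.12] a [ 0.     0.    -0.438] | at [ 496.3 -102.8   88.8] [3.141 0.    1.269] w 26.3 F [-0.5  1.1 -0. ] t 3.85
```

View pics/k2.png

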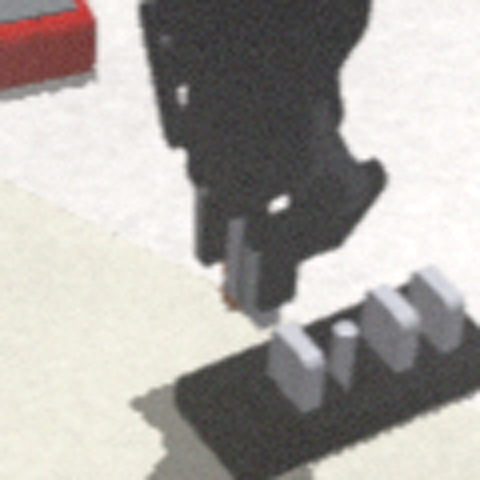

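The side crop shows the plate hanging upright in the fingers near (250,275), with its pocket empty. I'll carry it to the clamp.

Call:
send_rows(
  series=[
    {"ax":0,"ay":0,"az":-0.438,"dx":26.2,"dy":-9.7,"dz":-2,"hand":1},
    {"ax":0,"ay":0,"az":-0.438,"dx":26.2,"dy":-9.7,"dz":-2,"hand":1},
    {"ax":0,"ay":0,"az":-0.438,"dx":26.2,"dy":-9.7,"dz":-2,"hand":1},
    {"ax":0,"ay":0,"az":-0.438,"dx":26.2,"dy":-9.7,"dz":-2,"hand":1},
    {"ax":0,"ay":0,"az":-0.438,"dx":26.2,"dy":-9.7,"dz":-2,"hand":1},
    {"ax":0,"ay":0,"az":-0.438,"dx":26.2,"dy":-9.7,"dz":-2,"hand":1},
    {"ax":0,"ay":0,"az":-0.438,"dx":26.2,"dy":-9.7,"dz":-2,"hand":1},
    {"ax":0,"ay":0,"az":-0.438,"dx":26.2,"dy":-9.7,"dz":-2,"hand":1},
    {"ax":0,"ay":0,"az":-0.438,"dx":26.2,"dy":-9.7,"dz":-2,"hand":1},
    {"ax":0,"ay":0,"az":-0.438,"dx":26.2,"dy":-9.7,"dz":-2,"hand":1},
  ],
)

```text
clock: 4.85
eef_pos: [481.8, 174.4, 108.3]
tool_rot: [-3.14, 0.001, 1.704]
force: [0.5, -0.2, -1.5]
width: 26.7
gripper_force: 59.1
```

```bash
cat >> h.py <<'E'
def cl(y,z,x=0): c=ax(UC); go(H+x*c[0]+y*c[1],z,UC)
def where():
    s=read_state(); c=ax(UC); d=s["eef_pos"][:2]-H; f=s["force"]; print("clamp xy",round(d@c[0],2),round(d@c[1],2),"z",round(s["eef_pos"][2],1),"Fy",round(f[:2]@c[1],2),"Fx",round(f[:2]@c[0],2),"Fz",round(f[2],2),"w",round(s["width"],1),"yaw",round(s["tool_rot"][2]-np.pi/2,3),"t",s["clock"])
E
python3 -c "
from h import *
where();cl(14.8,34)"
```

```text
clamp xy 0.69 12.64 z 108.3 Fy -0.24 Fx 0.52 Fz -1.51 w 26.7 yaw 0.133 t 4.85
to [480.8 176.5] 34 d cm [ 0.23 -0.06  7.43] a [-0.001  0.001 -0.003] | at [481.8 174.4 108.3] [-3.140e+00  1.000e-03  1.704e+00] w 26.7 F [ 0.5 -0.2 -1.5] t 4.85
```

Descend part-way, staying clear of the heatsink.

Call:
send_rows(
  series=[
    {"ax":0,"ay":0,"az":-0.003,"dx":0.3,"dy":-0.05,"dz":1,"hand":1},
    {"ax":0,"ay":0,"az":-0.003,"dx":0.3,"dy":-0.05,"dz":3,"hand":1},
    {"ax":0,"ay":0,"az":-0.003,"dx":0.3,"dy":-0.05,"dz":5,"hand":1},
    {"ax":0,"ay":0,"az":-0.003,"dx":0.3,"dy":-0.05,"dz":6.5,"hand":1},
    {"ax":0,"ay":0,"az":-0.003,"dx":0.3,"dy":-0.05,"dz":7.2,"hand":1},
    {"ax":0,"ay":0,"az":-0.003,"dx":0.3,"dy":-0.05,"dz":7.3,"hand":1},
    {"ax":0,"ay":0,"az":-0.003,"dx":0.3,"dy":-0.05,"dz":7.3,"hand":1},
  ],
)

```text
clock: 5.55
eef_pos: [481.0, 179.2, 35.8]
tool_rot: [3.142, -0.0, 1.709]
force: [0.1, 0.1, -1.0]
width: 26.4
gripper_force: 59.1
```

```bash
python3 - <<'E'
from h import *
where();cl(14.8,28)
im=get_image("side"); u,v=246,350
c=cv2.resize(im["pixels"][v-75:v+55,u-65:u+65,::-1],None,fx=4,fy=4,interpolation=cv2.INTER_CUBIC)
cv2.imwrite("pics/k3.png",cv2.convertScaleAbs(c,alpha=1.8))
E
```

```text
clamp xy 0.61 17.47 z 35.8 Fy 0.04 Fx 0.08 Fz -0.95 w 26.4 yaw 0.139 t 5.55
to [480.8 176.5] 28 d cm [-0.27 -0.06  0.78] a [ 0.    -0.     0.003] | at [481.  179.2  35.8] [ 3.142 -0.     1.709] w 26.4 F [ 0.1  0.1 -1. ] t 5.55
```

View pics/k3.png

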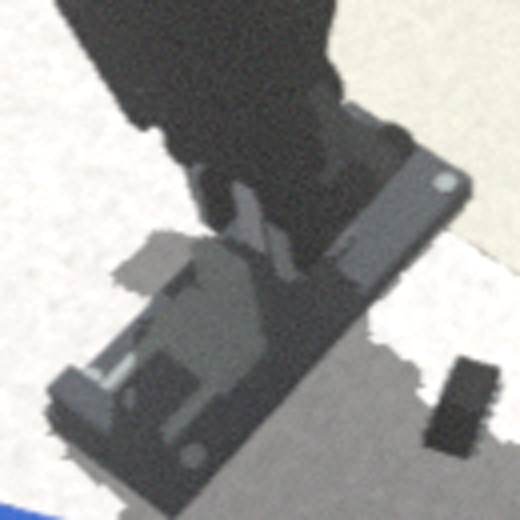

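The side crop shows the plate (250,230) between the jaw and the heatsink, clear of both. I'll lower further.

Call:
send_rows(
  series=[
    {"ax":0,"ay":0,"az":0,"dx":-0.2,"dy":-0.06,"dz":0.3,"hand":1},
    {"ax":0,"ay":0,"az":0,"dx":-0.3,"dy":-0.06,"dz":0.5,"hand":1},
    {"ax":0,"ay":0,"az":0,"dx":-0.3,"dy":-0.06,"dz":0.6,"hand":1},
    {"ax":0,"ay":0,"az":0,"dx":-0.3,"dy":-0.06,"dz":0.6,"hand":1},
  ],
)

```text
clock: 6.0
eef_pos: [480.8, 176.2, 29.9]
tool_rot: [3.141, 0.0, 1.71]
force: [0.9, -0.6, -1.1]
width: 26.2
gripper_force: 59.1
```

```bash
python3 -c "
from h import *
where()"
```

```text
clamp xy -0.02 14.5 z 29.9 Fy -0.71 Fx 0.85 Fz -1.09 w 26.2 yaw 0.139 t 6.0
```

Call:
send_rows(
  series=[
    {"ax":0,"ay":0,"az":0,"dx":-0.1,"dy":0,"dz":0.05,"hand":1},
    {"ax":0,"ay":0,"az":0,"dx":-0.2,"dy":0,"dz":0.1,"hand":1},
    {"ax":0,"ay":0,"az":0,"dx":-0.3,"dy":0,"dz":0.1,"hand":1},
    {"ax":0,"ay":0,"az":0,"dx":-0.35,"dy":0,"dz":0.1,"hand":1},
    {"ax":0,"ay":0,"az":0,"dx":-0.4,"dy":0,"dz":0.1,"hand":1},
    {"ax":0,"ay":0,"az":0,"dx":-0.4,"dy":0,"dz":0.1,"hand":1},
  ],
)

```text
clock: 6.6
eef_pos: [481.2, 173.1, 28.8]
tool_rot: [3.141, -0.001, 1.71]
force: [-1.6, 2.7, -1.9]
width: 26.6
gripper_force: 59.1
```

```bash
python3 -c "
from h import *
where()"
```

```text
clamp xy -0.03 11.38 z 28.8 Fy 2.91 Fx -1.23 Fz -1.89 w 26.6 yaw 0.14 t 6.6
```

Call:
send_rows(
  series=[
    {"ax":0,"ay":0,"az":0,"dx":0,"dy":0,"dz":0.1,"hand":1},
    {"ax":0,"ay":0,"az":0,"dx":0,"dy":0,"dz":0.15,"hand":1},
    {"ax":0,"ay":0,"az":0,"dx":0,"dy":0,"dz":0.15,"hand":1},
  ],
)

```text
clock: 6.9
eef_pos: [481.4, 173.1, 28.1]
tool_rot: [3.141, -0.001, 1.71]
force: [-2.1, 2.7, 7.5]
width: 26.1
gripper_force: 60.2
```

```bash
python3 -c "
from h import *
where()"
```

```text
clamp xy 0.12 11.36 z 28.1 Fy 2.98 Fx -1.76 Fz 7.53 w 26.1 yaw 0.14 t 6.9
```

Call:
send_rows(
  series=[
    {"ax":0,"ay":0,"az":0,"dx":0.1,"dy":0,"dz":-0.1,"hand":0.6},
    {"ax":0,"ay":0,"az":0,"dx":0.1,"dy":0,"dz":-0.1,"hand":0.5},
    {"ax":0,"ay":0,"az":0,"dx":0.1,"dy":0,"dz":-0.1,"hand":0.45},
    {"ax":0,"ay":0,"az":0,"dx":0.1,"dy":0,"dz":-0.1,"hand":0.45},
    {"ax":0,"ay":0,"az":0,"dx":0.1,"dy":0,"dz":-2,"hand":0.45},
    {"ax":0,"ay":0,"az":0,"dx":0.1,"dy":0,"dz":-5,"hand":0.45},
    {"ax":0,"ay":0,"az":0,"dx":0.1,"dy":0,"dz":-7,"hand":0.45},
    {"ax":0,"ay":0,"az":0,"dx":0.1,"dy":0,"dz":-7,"hand":0.45},
  ],
)

```text
clock: 7.7
eef_pos: [482.9, 173.7, 99.5]
tool_rot: [3.137, -0.001, 1.709]
force: [1.1, 0.0, 0.4]
width: 47.0
gripper_force: 0.0
```

```bash
python3 -c "
from h import *
where();go(P[1]+5*ax(UT)[1],85,UT)"
```

```text
clamp xy 1.69 11.77 z 99.5 Fy -0.11 Fx 1.12 Fz 0.41 w 47.0 yaw 0.138 t 7.7
to [ 489.8 -126.2] 85 d cm [-29.8   -3.46   1.41] a [ 0.004 -0.002  0.44 ] | at [482.9 173.7  99.5] [ 3.137e+00 -1.000e-03  1.709e+00] w 47.0 F [1.1 0.  0.4] t 7.7
```

Call:
send_rows(
  series=[
    {"ax":0,"ay":0,"az":0.44,"dx":-29.8,"dy":-3.4,"dz":1,"hand":0.45},
    {"ax":0,"ay":0,"az":0.44,"dx":-29.8,"dy":-3.4,"dz":1,"hand":0.45},
    {"ax":0,"ay":0,"az":0.44,"dx":-29.8,"dy":-3.4,"dz":1,"hand":0.45},
    {"ax":0,"ay":0,"az":0.44,"dx":-29.8,"dy":-3.4,"dz":1,"hand":0.45},
    {"ax":0,"ay":0,"az":0.44,"dx":-29.8,"dy":-3.4,"dz":1,"hand":0.45},
    {"ax":0,"ay":0,"az":0.44,"dx":-29.8,"dy":-3.4,"dz":1,"hand":0.45},
    {"ax":0,"ay":0,"az":0.44,"dx":-29.8,"dy":-3.4,"dz":1,"hand":0.45},
    {"ax":0,"ay":0,"az":0.44,"dx":-29.8,"dy":-3.4,"dz":1,"hand":0.45},
    {"ax":0,"ay":0,"az":0.44,"dx":-29.8,"dy":-3.4,"dz":1,"hand":0.45},
  ],
)

```text
clock: 8.6
eef_pos: [488.4, -125.3, 86.8]
tool_rot: [-3.14, -0.001, 1.271]
force: [0.9, 0.7, -0.9]
width: 47.1
gripper_force: 0.0
```

```bash
python3 - <<'E'
from h import *
go(P[1]+5*ax(UT)[1],20,UT)
im=get_image("top")
c=cv2.resize(im["pixels"][230:320,90:230,::-1],None,fx=5,fy=5,interpolation=cv2.INTER_CUBIC)
cv2.imwrite("pics/k4.png",cv2.convertScaleAbs(c,alpha=1.6))
E
```

```text
to [ 489.8 -126.2] 20 d cm [-0.05  0.17  6.68] a [-0.001 -0.001  0.002] | at [ 488.4 -125.3   86.8] [-3.140e+00 -1.000e-03  1.271e+00] w 47.1 F [ 0.9  0.7 -0.9] t 8.6
```

View pics/k4.png

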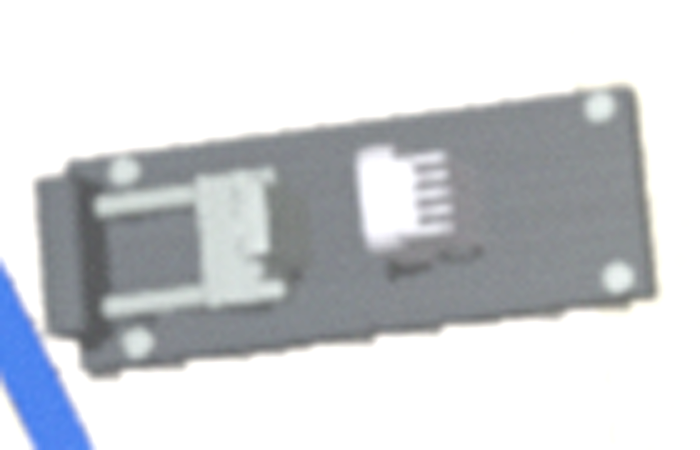

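The top crop shows plate 1 flush and centred against the heatsink, with its left edge at 358. About 25 mm is left to the jaw. Next is the second plate.

Call:
send_rows(
  series=[
    {"ax":0,"ay":0,"az":0,"dx":-0.05,"dy":0.15,"dz":0.5,"hand":0.45},
    {"ax":0,"ay":0,"az":0,"dx":-0.05,"dy":0.15,"dz":2.5,"hand":0.45},
    {"ax":0,"ay":0,"az":0,"dx":-0.05,"dy":0.15,"dz":4.5,"hand":0.45},
    {"ax":0,"ay":0,"az":0,"dx":-0.05,"dy":0.15,"dz":6.6,"hand":0.45},
    {"ax":0,"ay":0,"az":0,"dx":-0.05,"dy":0.15,"dz":6.6,"hand":0.45},
    {"ax":0,"ay":0,"az":0,"dx":-0.05,"dy":0.15,"dz":6.6,"hand":0.45},
  ],
)

```text
clock: 9.25
eef_pos: [490.0, -126.5, 21.2]
tool_rot: [-3.141, -0.0, 1.272]
force: [-0.7, 0.4, 0.1]
width: 47.2
gripper_force: 0.0
```

```bash
python3 -c "
from h import *
go(P[1]+5*ax(UT)[1],20,UT)"
```

```text
to [ 489.8 -126.2] 20 d cm [ 0.02 -0.03  0.12] a [-0.001 -0.     0.003] | at [ 490.  -126.5   21.2] [-3.141 -0.     1.272] w 47.2 F [-0.7  0.4  0.1] t 9.25
```

Call:
send_rows(
  series=[
    {"ax":0,"ay":0,"az":0,"dx":0,"dy":0,"dz":0.1,"hand":0.7},
    {"ax":0,"ay":0,"az":0,"dx":0,"dy":0,"dz":0.1,"hand":0.9},
    {"ax":0,"ay":0,"az":0,"dx":0,"dy":0,"dz":0.1,"hand":1},
    {"ax":0,"ay":0,"az":0,"dx":0,"dy":0,"dz":0.1,"hand":1},
    {"ax":0,"ay":0,"az":0,"dx":0,"dy":0,"dz":0.1,"hand":1},
  ],
)

```text
clock: 9.75
eef_pos: [488.7, -126.9, 21.3]
tool_rot: [-3.14, 0.0, 1.27]
force: [-4.0, 2.6, 6.6]
width: 26.8
gripper_force: 59.2
```

```bash
python3 -c "
from h import *
go(P[1]+5*ax(UT)[1],90,UT)"
```

```text
to [ 489.8 -126.2] 90 d cm [ 0.09  0.07 -6.87] a [-0.002  0.     0.001] | at [ 488.7 -126.9   21.3] [-3.14  0.    1.27] w 26.8 F [-4.   2.6  6.6] t 9.75
```

Call:
send_rows(
  series=[
    {"ax":0,"ay":0,"az":0,"dx":0,"dy":0,"dz":-0.5,"hand":1},
    {"ax":0,"ay":0,"az":0,"dx":0,"dy":0,"dz":-2,"hand":1},
    {"ax":0,"ay":0,"az":0,"dx":0,"dy":0,"dz":-5,"hand":1},
    {"ax":0,"ay":0,"az":0,"dx":0,"dy":0,"dz":-7,"hand":1},
    {"ax":0,"ay":0,"az":0,"dx":0,"dy":0,"dz":-7,"hand":1},
    {"ax":0,"ay":0,"az":0,"dx":0,"dy":0,"dz":-7,"hand":1},
  ],
)

```text
clock: 10.35
eef_pos: [491.0, -127.9, 91.1]
tool_rot: [3.139, -0.0, 1.269]
force: [-0.7, -0.3, 0.5]
width: 26.1
gripper_force: 59.4
```

```bash
python3 -c "
from h import *
cl(24,110)"
```

```text
to [479.5 185.6] 110 d cm [ 29.6  -10.4   -1.91] a [ 0.003  0.    -0.437] | at [ 491.  -127.9   91.1] [ 3.139 -0.     1.269] w 26.1 F [-0.7 -0.3  0.5] t 10.35
```

Call:
send_rows(
  series=[
    {"ax":0,"ay":0,"az":-0.437,"dx":29.5,"dy":-10.4,"dz":-2,"hand":1},
    {"ax":0,"ay":0,"az":-0.437,"dx":29.5,"dy":-10.4,"dz":-2,"hand":1},
    {"ax":0,"ay":0,"az":-0.437,"dx":29.5,"dy":-10.4,"dz":-2,"hand":1},
    {"ax":0,"ay":0,"az":-0.437,"dx":29.5,"dy":-10.4,"dz":-2,"hand":1},
    {"ax":0,"ay":0,"az":-0.437,"dx":29.5,"dy":-10.4,"dz":-2,"hand":1},
    {"ax":0,"ay":0,"az":-0.437,"dx":29.5,"dy":-10.4,"dz":-2,"hand":1},
    {"ax":0,"ay":0,"az":-0.437,"dx":29.5,"dy":-10.4,"dz":-2,"hand":1},
    {"ax":0,"ay":0,"az":-0.437,"dx":29.5,"dy":-10.4,"dz":-2,"hand":1},
    {"ax":0,"ay":0,"az":-0.437,"dx":29.5,"dy":-10.4,"dz":-2,"hand":1},
    {"ax":0,"ay":0,"az":-0.437,"dx":29.5,"dy":-10.4,"dz":-2,"hand":1},
  ],
)

```text
clock: 11.35
eef_pos: [478.1, 182.3, 109.7]
tool_rot: [-3.14, 0.002, 1.704]
force: [-0.0, -0.1, -0.8]
width: 26.1
gripper_force: 59.4
```

```bash
python3 -c "
from h import *
where();cl(23.5,70)"
```

```text
clamp xy -1.83 20.93 z 109.7 Fy -0.1 Fx -0.04 Fz -0.79 w 26.1 yaw 0.133 t 11.35
to [479.6 185.1] 70 d cm [0.26 0.19 3.97] a [-0.002  0.002 -0.003] | at [478.1 182.3 109.7] [-3.140e+00  2.000e-03  1.704e+00] w 26.1 F [-0.  -0.1 -0.8] t 11.35
```

Call:
send_rows(
  series=[
    {"ax":0,"ay":0,"az":-0.003,"dx":0.26,"dy":0.15,"dz":1,"hand":1},
    {"ax":0,"ay":0,"az":-0.003,"dx":0.26,"dy":0.15,"dz":2.5,"hand":1},
    {"ax":0,"ay":0,"az":-0.003,"dx":0.26,"dy":0.15,"dz":3,"hand":1},
    {"ax":0,"ay":0,"az":-0.003,"dx":0.26,"dy":0.15,"dz":3,"hand":1},
    {"ax":0,"ay":0,"az":-0.003,"dx":0.26,"dy":0.15,"dz":3,"hand":1},
  ],
)

```text
clock: 11.85
eef_pos: [479.5, 187.5, 80.3]
tool_rot: [-3.141, 0.0, 1.709]
force: [0.0, 0.0, -0.6]
width: 26.8
gripper_force: 59.4
```

```bash
python3 -c "
from h import *
where();cl(23,31)"
```

```text
clamp xy 0.18 25.9 z 80.3 Fy 0.0 Fx 0.04 Fz -0.65 w 26.8 yaw 0.138 t 11.85
to [479.7 184.6] 31 d cm [-0.29 -0.02  4.93] a [-0.     0.     0.002] | at [479.5 187.5  80.3] [-3.141  0.     1.709] w 26.8 F [ 0.   0.  -0.6] t 11.85
```

Call:
send_rows(
  series=[
    {"ax":0,"ay":0,"az":0,"dx":-0.27,"dy":-0.02,"dz":0,"hand":1},
    {"ax":0,"ay":0,"az":0,"dx":-0.27,"dy":-0.02,"dz":1,"hand":1},
    {"ax":0,"ay":0,"az":0,"dx":-0.27,"dy":-0.02,"dz":2.5,"hand":1},
    {"ax":0,"ay":0,"az":0,"dx":-0.27,"dy":-0.02,"dz":3.5,"hand":1},
    {"ax":0,"ay":0,"az":0,"dx":-0.27,"dy":-0.02,"dz":4.5,"hand":1},
    {"ax":0,"ay":0,"az":0,"dx":-0.27,"dy":-0.02,"dz":4.8,"hand":1},
    {"ax":0,"ay":0,"az":0,"dx":-0.27,"dy":-0.02,"dz":4.8,"hand":1},
    {"ax":0,"ay":0,"az":0,"dx":-0.27,"dy":-0.02,"dz":4.8,"hand":1},
  ],
)

```text
clock: 12.65
eef_pos: [479.7, 185.3, 32.5]
tool_rot: [3.141, -0.0, 1.71]
force: [0.6, -0.1, -0.0]
width: 26.4
gripper_force: 59.4
```

```bash
python3 -c "
from h import *
where()"
```

```text
clamp xy 0.1 23.73 z 32.5 Fy -0.17 Fx 0.55 Fz -0.04 w 26.4 yaw 0.139 t 12.65
```

Call:
send_rows(
  series=[
    {"ax":0,"ay":0,"az":0,"dx":-0.1,"dy":0,"dz":0.1,"hand":1},
    {"ax":0,"ay":0,"az":0,"dx":-0.2,"dy":0,"dz":0.2,"hand":1},
    {"ax":0,"ay":0,"az":0,"dx":-0.3,"dy":0,"dz":0.2,"hand":1},
    {"ax":0,"ay":0,"az":0,"dx":-0.4,"dy":0,"dz":0.2,"hand":1},
    {"ax":0,"ay":0,"az":0,"dx":-0.45,"dy":0,"dz":0.2,"hand":1},
    {"ax":0,"ay":0,"az":0,"dx":-0.5,"dy":0,"dz":0.2,"hand":1},
    {"ax":0,"ay":0,"az":0,"dx":-0.5,"dy":0,"dz":0.2,"hand":1},
  ],
)

```text
clock: 13.35
eef_pos: [480.3, 182.9, 30.7]
tool_rot: [3.14, -0.004, 1.711]
force: [-2.0, 5.7, 0.5]
width: 26.2
gripper_force: 62.1
```

```bash
python3 -c "
from h import *
where()"
```

```text
clamp xy 0.34 21.22 z 30.7 Fy 5.96 Fx -1.21 Fz 0.48 w 26.2 yaw 0.141 t 13.35
```

Call:
send_rows(
  series=[
    {"ax":0,"ay":0,"az":0,"dx":0.05,"dy":0,"dz":0.1,"hand":1},
    {"ax":0,"ay":0,"az":0,"dx":0.1,"dy":0,"dz":0.2,"hand":1},
    {"ax":0,"ay":0,"az":0,"dx":0.1,"dy":0,"dz":0.25,"hand":1},
    {"ax":0,"ay":0,"az":0,"dx":0.1,"dy":0,"dz":0.25,"hand":1},
  ],
)

```text
clock: 13.75
eef_pos: [480.3, 183.1, 29.3]
tool_rot: [3.139, -0.002, 1.711]
force: [-3.7, 5.2, 14.0]
width: 26.2
gripper_force: 62.8
```

```bash
python3 -c "
from h import *
where()"
```

```text
clamp xy 0.45 21.4 z 29.3 Fy 5.69 Fx -2.95 Fz 13.98 w 26.2 yaw 0.14 t 13.75
```

Call:
send_rows(
  series=[
    {"ax":0,"ay":0,"az":0,"dx":0.1,"dy":0,"dz":-0.15,"hand":0.6},
    {"ax":0,"ay":0,"az":0,"dx":0.15,"dy":0,"dz":-0.15,"hand":0.5},
    {"ax":0,"ay":0,"az":0,"dx":0.2,"dy":0,"dz":-0.15,"hand":0.45},
    {"ax":0,"ay":0,"az":0,"dx":0.2,"dy":0,"dz":-0.15,"hand":0.45},
    {"ax":0,"ay":0,"az":0,"dx":0.2,"dy":0,"dz":-2,"hand":0.45},
    {"ax":0,"ay":0,"az":0,"dx":0.2,"dy":0,"dz":-5,"hand":0.45},
    {"ax":0,"ay":0,"az":0,"dx":0.2,"dy":0,"dz":-7,"hand":0.45},
    {"ax":0,"ay":0,"az":0,"dx":0.2,"dy":0,"dz":-7,"hand":0.45},
  ],
)

```text
clock: 14.55
eef_pos: [481.5, 183.6, 100.0]
tool_rot: [3.137, -0.001, 1.709]
force: [-0.4, 0.4, -0.8]
width: 47.5
gripper_force: 0.0
```

```bash
python3 -c "
from h import *
where();go(P[2]+5*ax(UT)[1],85,UT)"
```

```text
clamp xy 1.64 21.75 z 100.0 Fy 0.45 Fx -0.3 Fz -0.79 w 47.5 yaw 0.138 t 14.55
to [ 475.5 -172. ] 85 d cm [-35.14  -5.51   1.44] a [ 0.004 -0.002  0.44 ] | at [481.5 183.6 100. ] [ 3.137e+00 -1.000e-03  1.709e+00] w 47.5 F [-0.4  0.4 -0.8] t 14.55
```

Call:
send_rows(
  series=[
    {"ax":0,"ay":0,"az":0.44,"dx":-35.1,"dy":-5.3,"dz":1,"hand":0.45},
    {"ax":0,"ay":0,"az":0.44,"dx":-35.1,"dy":-5.3,"dz":1,"hand":0.45},
    {"ax":0,"ay":0,"az":0.44,"dx":-35.1,"dy":-5.3,"dz":1,"hand":0.45},
    {"ax":0,"ay":0,"az":0.44,"dx":-35.1,"dy":-5.3,"dz":1,"hand":0.45},
    {"ax":0,"ay":0,"az":0.44,"dx":-35.1,"dy":-5.3,"dz":1,"hand":0.45},
    {"ax":0,"ay":0,"az":0.44,"dx":-35.1,"dy":-5.3,"dz":1,"hand":0.45},
    {"ax":0,"ay":0,"az":0.44,"dx":-35.1,"dy":-5.3,"dz":1,"hand":0.45},
    {"ax":0,"ay":0,"az":0.44,"dx":-35.1,"dy":-5.3,"dz":1,"hand":0.45},
    {"ax":0,"ay":0,"az":0.44,"dx":-35.1,"dy":-5.3,"dz":1,"hand":0.45},
    {"ax":0,"ay":0,"az":0.44,"dx":-35.1,"dy":-5.3,"dz":1,"hand":0.45},
  ],
)

```text
clock: 15.55
eef_pos: [475.6, -170.3, 87.3]
tool_rot: [-3.14, -0.001, 1.271]
force: [0.7, 0.6, -0.2]
width: 46.9
gripper_force: 0.0
```

```bash
python3 - <<'E'
from h import *
go(P[2]+5*ax(UT)[1],20,UT)
im=get_image("top")
c=cv2.resize(im["pixels"][230:320,90:230,::-1],None,fx=5,fy=5,interpolation=cv2.INTER_CUBIC)
cv2.imwrite("pics/k5.png",cv2.convertScaleAbs(c,alpha=1.6))
# bright stack extents: top at z=52
g=cv2.cvtColor(im["pixels"],cv2.COLOR_RGB2GRAY); m=np.zeros_like(g); m[245:295,150:190]=(g[245:295,150:190]>125)*255
cs=max(cv2.findContours(m,0,1)[0],key=cv2.contourArea); print(cv2.boundingRect(cs))
for v in range(262,276,3): print(v,g[v,140:190:1].tolist())
E
```

```text
to [ 475.5 -172. ] 20 d cm [-0.17  0.05  6.72] a [-0.001 -0.001  0.002] | at [ 475.6 -170.3   87.3] [-3.140e+00 -1.000e-03  1.271e+00] w 46.9 F [ 0.7  0.6 -0.2] t 15.55
(153, 261, 25, 19)
262 [76, 78, 76, 80, 78, 75, 76, 75, 78, 77, 75, 84, 109, 130, 135, 137, 139, 140, 135, 128, 128, 136, 141, 143, 147, 143, 123, 100, 118, 139, 144, 139, 130, 125, 121, 120, 119, 114, 103, 88, 83, 82, 83, 81, 80, 78, 79, 80, 78, 79]
265 [117, 115, 118, 118, 108, 88, 76, 76, 78, 76, 76, 83, 112, 142, 155, 156, 155, 156, 156, 149, 150, 155, 156, 155, 155, 156, 146, 123, 125, 147, 158, 158, 147, 132, 121, 119, 122, 123, 114, 98, 83, 81, 83, 83, 81, 81, 83, 80, 79, 79]
268 [128, 127, 111, 85, 76, 74, 73, 75, 75, 74, 75, 77, 94, 132, 154, 156, 155, 155, 156, 153, 145, 147, 157, 156, 155, 156, 154, 143, 131, 141, 155, 156, 144, 130, 130, 131, 133, 130, 120, 108, 91, 84, 81, 81, 82, 82, 81, 80, 79, 78]
271 [130, 130, 120, 97, 78, 73, 75, 74, 73, 71, 73, 76, 84, 115, 144, 155, 155, 155, 156, 154, 142, 138, 150, 157, 156, 156, 157, 155, 147, 148, 157, 156, 145, 124, 111, 110, 118, 125, 127, 119, 100, 84, 82, 81, 83, 83, 82, 82, 81, 81]
274 [130, 130, 126, 102, 77, 73, 74, 73, 72, 73, 72, 73, 77, 95, 134, 154, 156, 156, 155, 157, 152, 134, 136, 153, 157, 155, 156, 156, 156, 154, 155, 155, 148, 130, 106, 105, 109, 115, 109, 106, 93, 85, 81, 80, 81, 80, 81, 81, 78, 77]
```

Call:
send_rows(
  series=[
    {"ax":0,"ay":0,"az":0,"dx":-0.15,"dy":0.05,"dz":0.5,"hand":0.45},
    {"ax":0,"ay":0,"az":0,"dx":-0.15,"dy":0.05,"dz":2.5,"hand":0.45},
    {"ax":0,"ay":0,"az":0,"dx":-0.15,"dy":0.05,"dz":4.5,"hand":0.45},
    {"ax":0,"ay":0,"az":0,"dx":-0.15,"dy":0.05,"dz":6.6,"hand":0.45},
    {"ax":0,"ay":0,"az":0,"dx":-0.15,"dy":0.05,"dz":6.7,"hand":0.45},
    {"ax":0,"ay":0,"az":0,"dx":-0.15,"dy":0.05,"dz":6.7,"hand":0.45},
  ],
)

```text
clock: 16.2
eef_pos: [475.9, -172.2, 20.6]
tool_rot: [-3.14, -0.0, 1.272]
force: [0.3, -0.4, 0.0]
width: 47.0
gripper_force: 0.0
```

```bash
python3 -c "
from h import *
go(P[2]+5*ax(UT)[1],20,UT)
im=get_image('top'); c=ax(UC)
for r,a,b in((265,152.2,144.9),(268,152.7,142.6),(271,153.1,143),(274,153.5,143.2)):
  print(r,(ray(im,a,r,52)[:2]-H)@c[1],(ray(im,b,r,54)[:2]-H)@c[1])"
```

```text
to [ 475.5 -172. ] 20 d cm [ 0.   -0.04  0.06] a [-0.001 -0.     0.003] | at [ 475.9 -172.2   20.6] [-3.14  -0.     1.272] w 47.0 F [ 0.3 -0.4  0. ] t 16.2
265 21.381321562425043 30.38648726823407
268 21.11969638196324 33.778519910212985
271 20.98942965844047 33.636791277613916
274 20.859394299051253 33.756426416739686
```

Call:
send_rows(
  series=[
    {"ax":0,"ay":0,"az":0,"dx":0,"dy":0,"dz":0.05,"hand":0.7},
    {"ax":0,"ay":0,"az":0,"dx":0,"dy":0,"dz":0.05,"hand":0.9},
    {"ax":0,"ay":0,"az":0,"dx":0,"dy":0,"dz":0.05,"hand":1},
    {"ax":0,"ay":0,"az":0,"dx":0,"dy":0,"dz":0.05,"hand":1},
    {"ax":0,"ay":0,"az":0,"dx":0,"dy":0,"dz":0.05,"hand":1},
  ],
)

```text
clock: 16.75
eef_pos: [474.3, -172.8, 21.4]
tool_rot: [-3.139, 0.0, 1.27]
force: [-4.3, 2.3, 6.3]
width: 26.5
gripper_force: 58.8
```

Call:
send_rows(
  series=[
    {"ax":0,"ay":0,"az":0,"dx":0,"dy":0,"dz":-0.5,"hand":1},
    {"ax":0,"ay":0,"az":0,"dx":0,"dy":0,"dz":-2,"hand":1},
    {"ax":0,"ay":0,"az":0,"dx":0,"dy":0,"dz":-5,"hand":1},
    {"ax":0,"ay":0,"az":0,"dx":0,"dy":0,"dz":-7,"hand":1},
    {"ax":0,"ay":0,"az":0,"dx":0,"dy":0,"dz":-7,"hand":1},
    {"ax":0,"ay":0,"az":0,"dx":0,"dy":0,"dz":-7,"hand":1},
  ],
)

```text
clock: 17.35
eef_pos: [476.7, -173.8, 91.1]
tool_rot: [3.139, 0.0, 1.269]
force: [-0.6, -0.2, -0.3]
width: 26.3
gripper_force: 59.4
```

```bash
python3 -c "
from h import *
cl(32,105)"
```

```text
to [478.5 193.5] 105 d cm [ 35.13 -10.73  -1.41] a [ 0.002  0.001 -0.437] | at [ 476.7 -173.8   91.1] [3.139 0.    1.269] w 26.3 F [-0.6 -0.2 -0.3] t 17.35
```

Call:
send_rows(
  series=[
    {"ax":0,"ay":0,"az":-0.437,"dx":35.1,"dy":-10.7,"dz":-2,"hand":1},
    {"ax":0,"ay":0,"az":-0.437,"dx":35.1,"dy":-10.7,"dz":-2,"hand":1},
    {"ax":0,"ay":0,"az":-0.437,"dx":35.1,"dy":-10.7,"dz":-2,"hand":1},
    {"ax":0,"ay":0,"az":-0.437,"dx":35.1,"dy":-10.7,"dz":-2,"hand":1},
    {"ax":0,"ay":0,"az":-0.437,"dx":35.1,"dy":-10.7,"dz":-2,"hand":1},
    {"ax":0,"ay":0,"az":-0.437,"dx":35.1,"dy":-10.7,"dz":-2,"hand":1},
    {"ax":0,"ay":0,"az":-0.437,"dx":35.1,"dy":-10.7,"dz":-2,"hand":1},
    {"ax":0,"ay":0,"az":-0.437,"dx":35.1,"dy":-10.7,"dz":-2,"hand":1},
    {"ax":0,"ay":0,"az":-0.437,"dx":35.1,"dy":-10.7,"dz":-2,"hand":1},
    {"ax":0,"ay":0,"az":-0.437,"dx":35.1,"dy":-10.7,"dz":-2,"hand":1},
  ],
)

```text
clock: 18.35
eef_pos: [477.2, 192.7, 109.4]
tool_rot: [-3.14, 0.001, 1.707]
force: [0.5, -0.8, -1.2]
width: 26.6
gripper_force: 59.4
```

```bash
python3 -c "
from h import *
where();cl(32.2,80)"
```

```text
clamp xy -1.38 31.4 z 109.4 Fy -0.88 Fx 0.35 Fz -1.17 w 26.6 yaw 0.136 t 18.35
to [478.4 193.7] 80 d cm [0.08 0.14 2.94] a [-0.002  0.001  0.   ] | at [477.2 192.7 109.4] [-3.140e+00  1.000e-03  1.707e+00] w 26.6 F [ 0.5 -0.8 -1.2] t 18.35
```

Call:
send_rows(
  series=[
    {"ax":0,"ay":0,"az":0,"dx":0,"dy":0.1,"dz":1,"hand":1},
    {"ax":0,"ay":0,"az":0,"dx":0,"dy":0.1,"dz":2.5,"hand":1},
    {"ax":0,"ay":0,"az":0,"dx":0,"dy":0.1,"dz":3.2,"hand":1},
    {"ax":0,"ay":0,"az":0,"dx":0,"dy":0.1,"dz":3.2,"hand":1},
    {"ax":0,"ay":0,"az":0,"dx":0,"dy":0.1,"dz":3.2,"hand":1},
    {"ax":0,"ay":0,"az":0,"dx":0,"dy":0.1,"dz":3.2,"hand":1},
  ],
)

```text
clock: 18.95
eef_pos: [479.2, 193.5, 78.7]
tool_rot: [3.141, -0.0, 1.706]
force: [-0.4, -0.4, -0.2]
width: 26.3
gripper_force: 59.4
```

```bash
python3 -c "
from h import *
where();cl(32.2,75)"
```

```text
clamp xy 0.72 31.93 z 78.7 Fy -0.35 Fx -0.4 Fz -0.15 w 26.3 yaw 0.135 t 18.95
to [478.4 193.7] 75 d cm [ 0.03 -0.07  0.37] a [ 0.001 -0.    -0.001] | at [479.2 193.5  78.7] [ 3.141 -0.     1.706] w 26.3 F [-0.4 -0.4 -0.2] t 18.95
```

Call:
send_rows(
  series=[
    {"ax":0,"ay":0,"az":0,"dx":0.03,"dy":-0.05,"dz":0.3,"hand":1},
    {"ax":0,"ay":0,"az":0,"dx":0.03,"dy":-0.05,"dz":0.6,"hand":1},
    {"ax":0,"ay":0,"az":0,"dx":0.03,"dy":-0.05,"dz":0.9,"hand":1},
    {"ax":0,"ay":0,"az":0,"dx":0.03,"dy":-0.05,"dz":1.1,"hand":1},
    {"ax":0,"ay":0,"az":0,"dx":0.03,"dy":-0.05,"dz":1.3,"hand":1},
    {"ax":0,"ay":0,"az":0,"dx":0.03,"dy":-0.05,"dz":1.3,"hand":1},
  ],
)

```text
clock: 19.55
eef_pos: [478.1, 193.9, 65.0]
tool_rot: [-3.141, 0.0, 1.707]
force: [0.2, -0.1, -0.1]
width: 26.3
gripper_force: 59.4
```

```bash
python3 -c "
from h import *
where()"
```

```text
clamp xy -0.3 32.42 z 65.0 Fy -0.13 Fx 0.22 Fz -0.11 w 26.3 yaw 0.136 t 19.55
```

No contact, so the plate is entering the slot (its bottom is at about 48 mm). I'll continue down.

Call:
send_rows(
  series=[
    {"ax":0,"ay":0,"az":0,"dx":0,"dy":0,"dz":0.5,"hand":1},
    {"ax":0,"ay":0,"az":0,"dx":0,"dy":0,"dz":1,"hand":1},
    {"ax":0,"ay":0,"az":0,"dx":0,"dy":0,"dz":1.5,"hand":1},
    {"ax":0,"ay":0,"az":0,"dx":0,"dy":0,"dz":2,"hand":1},
    {"ax":0,"ay":0,"az":0,"dx":0,"dy":0,"dz":2.5,"hand":1},
    {"ax":0,"ay":0,"az":0,"dx":0,"dy":0,"dz":3,"hand":1},
    {"ax":0,"ay":0,"az":0,"dx":0,"dy":0,"dz":3.3,"hand":1},
    {"ax":0,"ay":0,"az":0,"dx":0,"dy":0,"dz":3.3,"hand":1},
  ],
)

```text
clock: 20.35
eef_pos: [478.0, 193.9, 31.9]
tool_rot: [-3.141, 0.0, 1.707]
force: [0.7, -0.3, -0.5]
width: 26.2
gripper_force: 59.4
```

```bash
python3 -c "
from h import *
where()"
```

```text
clamp xy -0.38 32.42 z 31.9 Fy -0.35 Fx 0.62 Fz -0.48 w 26.2 yaw 0.136 t 20.35
```

Call:
send_rows(
  series=[
    {"ax":0,"ay":0,"az":0,"dx":-0.1,"dy":-0.02,"dz":0.1,"hand":1},
    {"ax":0,"ay":0,"az":0,"dx":-0.2,"dy":-0.02,"dz":0.15,"hand":1},
    {"ax":0,"ay":0,"az":0,"dx":-0.3,"dy":-0.02,"dz":0.2,"hand":1},
    {"ax":0,"ay":0,"az":0,"dx":-0.4,"dy":-0.02,"dz":0.25,"hand":1},
    {"ax":0,"ay":0,"az":0,"dx":-0.4,"dy":-0.02,"dz":0.3,"hand":1},
    {"ax":0,"ay":0,"az":0,"dx":-0.4,"dy":-0.02,"dz":0.3,"hand":1},
  ],
)

```text
clock: 20.95
eef_pos: [478.7, 191.7, 29.7]
tool_rot: [3.14, -0.002, 1.708]
force: [-2.0, 4.8, 5.0]
width: 26.2
gripper_force: 61.5
```

```bash
python3 -c "
from h import *
where()"
```

```text
clamp xy -0.05 30.16 z 29.7 Fy 5.0 Fx -1.32 Fz 5.02 w 26.2 yaw 0.137 t 20.95
```

Call:
send_rows(
  series=[
    {"ax":0,"ay":0,"az":0,"dx":0.1,"dy":0,"dz":-0.1,"hand":0.6},
    {"ax":0,"ay":0,"az":0,"dx":0.15,"dy":0,"dz":-0.1,"hand":0.5},
    {"ax":0,"ay":0,"az":0,"dx":0.15,"dy":0,"dz":-0.1,"hand":0.45},
    {"ax":0,"ay":0,"az":0,"dx":0.15,"dy":0,"dz":-0.1,"hand":0.45},
    {"ax":0,"ay":0,"az":0,"dx":0.15,"dy":0,"dz":-2,"hand":0.45},
    {"ax":0,"ay":0,"az":0,"dx":0.15,"dy":0,"dz":-5,"hand":0.45},
    {"ax":0,"ay":0,"az":0,"dx":0.15,"dy":0,"dz":-7,"hand":0.45},
    {"ax":0,"ay":0,"az":0,"dx":3,"dy":0,"dz":-7,"hand":1},
    {"ax":0,"ay":0,"az":0,"dx":3,"dy":0,"dz":-7,"hand":1},
    {"ax":0,"ay":0,"az":0,"dx":3,"dy":0,"dz":-7,"hand":1},
  ],
)

```text
clock: 21.95
eef_pos: [474.2, 219.7, 99.2]
tool_rot: [-3.141, 0.0, 1.708]
force: [0.2, -1.0, 0.3]
width: 3.6
gripper_force: 0.0
```

```bash
python3 - <<'E'
from h import *
where();cl(60,35)
im=get_image("side")
c=cv2.resize(im["pixels"][270:410,170:310,::-1],None,fx=4,fy=4,interpolation=cv2.INTER_CUBIC)
cv2.imwrite("pics/k6.png",cv2.convertScaleAbs(c,alpha=1.8))
E
```

```text
clamp xy -0.62 58.54 z 99.2 Fy -0.98 Fx 0.05 Fz 0.3 w 3.6 yaw 0.137 t 21.95
to [474.7 221.2] 35 d cm [0.15 0.06 6.42] a [-0.     0.     0.001] | at [474.2 219.7  99.2] [-3.141  0.     1.708] w 3.6 F [ 0.2 -1.   0.3] t 21.95
```

View pics/k6.png

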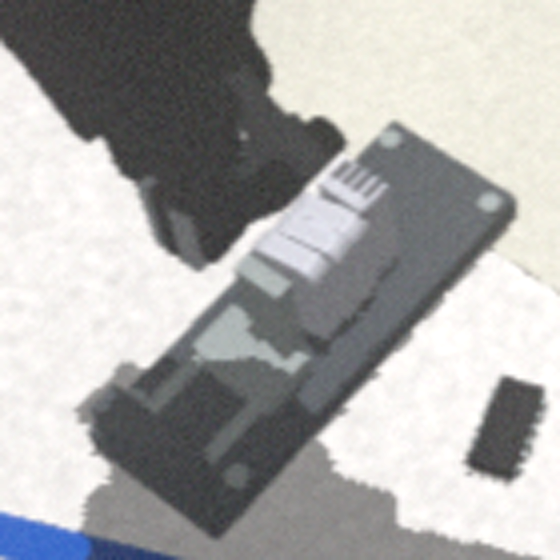

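The side crop shows three plates standing in a tight stack at (310,240), with a small gap to the jaw top (270,275). I'll lower the shut fingers behind the jaw.

Call:
send_rows(
  series=[
    {"ax":0,"ay":0,"az":0,"dx":0.2,"dy":0.05,"dz":0.5,"hand":1},
    {"ax":0,"ay":0,"az":0,"dx":0.2,"dy":0.05,"dz":1.5,"hand":1},
    {"ax":0,"ay":0,"az":0,"dx":0.2,"dy":0.05,"dz":2.5,"hand":1},
    {"ax":0,"ay":0,"az":0,"dx":0.2,"dy":0.05,"dz":3.5,"hand":1},
    {"ax":0,"ay":0,"az":0,"dx":0.2,"dy":0.05,"dz":4.5,"hand":1},
    {"ax":0,"ay":0,"az":0,"dx":0.2,"dy":0.05,"dz":5.5,"hand":1},
    {"ax":0,"ay":0,"az":0,"dx":0.2,"dy":0.05,"dz":6.4,"hand":1},
    {"ax":0,"ay":0,"az":0,"dx":0.2,"dy":0.05,"dz":6.4,"hand":1},
  ],
)

```text
clock: 22.8
eef_pos: [474.0, 221.3, 34.0]
tool_rot: [-3.139, 0.001, 1.707]
force: [0.1, -0.5, -0.3]
width: 0.1
gripper_force: 0.0
```

```bash
python3 -c "
from h import *
where()"
```

```text
clamp xy -0.65 60.18 z 34.0 Fy -0.51 Fx 0.01 Fz -0.3 w 0.1 yaw 0.136 t 22.8
```

Clear. Now I push along −y in steps, watching the force.

Call:
send_rows(
  series=[
    {"ax":0,"ay":0,"az":0,"dx":-0.1,"dy":0.05,"dz":0,"hand":1},
    {"ax":0,"ay":0,"az":0,"dx":-0.2,"dy":0.05,"dz":0,"hand":1},
    {"ax":0,"ay":0,"az":0,"dx":-0.3,"dy":0.05,"dz":0,"hand":1},
    {"ax":0,"ay":0,"az":0,"dx":-0.4,"dy":0.05,"dz":0,"hand":1},
    {"ax":0,"ay":0,"az":0,"dx":-0.5,"dy":0.05,"dz":0,"hand":1},
    {"ax":0,"ay":0,"az":0,"dx":-0.6,"dy":0.05,"dz":0,"hand":1},
    {"ax":0,"ay":0,"az":0,"dx":-0.7,"dy":0.05,"dz":0,"hand":1},
    {"ax":0,"ay":0,"az":0,"dx":-0.8,"dy":0.05,"dz":0,"hand":1},
    {"ax":0,"ay":0,"az":0,"dx":-0.8,"dy":0.05,"dz":0,"hand":1},
  ],
)

```text
clock: 23.7
eef_pos: [476.5, 214.1, 35.5]
tool_rot: [3.141, -0.0, 1.707]
force: [-0.2, 0.8, 1.5]
width: 0.1
gripper_force: 0.7
```

```bash
python3 -c "
from h import *
where()"
```

```text
clamp xy 0.8 52.69 z 35.5 Fy 0.78 Fx -0.05 Fz 1.51 w 0.1 yaw 0.136 t 23.7
```

Call:
send_rows(
  series=[
    {"ax":0,"ay":0,"az":0,"dx":-0.1,"dy":-0.05,"dz":0,"hand":1},
    {"ax":0,"ay":0,"az":0,"dx":-0.2,"dy":-0.05,"dz":0,"hand":1},
    {"ax":0,"ay":0,"az":0,"dx":-0.3,"dy":-0.05,"dz":0,"hand":1},
    {"ax":0,"ay":0,"az":0,"dx":-0.4,"dy":-0.05,"dz":0,"hand":1},
    {"ax":0,"ay":0,"az":0,"dx":-0.5,"dy":-0.05,"dz":0,"hand":1},
    {"ax":0,"ay":0,"az":0,"dx":-0.5,"dy":-0.05,"dz":0,"hand":1},
  ],
)

```text
clock: 24.3
eef_pos: [477.0, 209.7, 35.5]
tool_rot: [3.14, -0.001, 1.707]
force: [0.9, 5.8, 0.4]
width: -0.1
gripper_force: 2.2
```

```bash
python3 -c "
from h import *
where()"
```

```text
clamp xy 0.73 48.21 z 35.5 Fy 5.64 Fx 1.72 Fz 0.44 w -0.1 yaw 0.136 t 24.3
```

Call:
send_rows(
  series=[
    {"ax":0,"ay":0,"az":0,"dx":-0.1,"dy":0,"dz":0,"hand":1},
    {"ax":0,"ay":0,"az":0,"dx":-0.2,"dy":0,"dz":0,"hand":1},
    {"ax":0,"ay":0,"az":0,"dx":-0.3,"dy":0,"dz":0,"hand":1},
    {"ax":0,"ay":0,"az":0,"dx":-0.4,"dy":0,"dz":0,"hand":1},
    {"ax":0,"ay":0,"az":0,"dx":-0.4,"dy":0,"dz":0,"hand":1},
    {"ax":0,"ay":0,"az":0,"dx":-0.4,"dy":0,"dz":0,"hand":1},
  ],
)

```text
clock: 24.9
eef_pos: [477.1, 209.5, 35.6]
tool_rot: [3.139, -0.006, 1.71]
force: [-1.6, 11.2, -1.6]
width: 0.1
gripper_force: 5.6
```

```bash
python3 -c "
from h import *
where()"
```

```text
clamp xy 0.8 48.0 z 35.6 Fy 11.3 Fx -0.03 Fz -1.62 w 0.1 yaw 0.139 t 24.9
```

Call:
send_rows(
  series=[
    {"ax":0,"ay":0,"az":0,"dx":-0.15,"dy":0,"dz":0,"hand":1},
    {"ax":0,"ay":0,"az":0,"dx":-0.3,"dy":0,"dz":0,"hand":1},
    {"ax":0,"ay":0,"az":0,"dx":-0.45,"dy":0,"dz":0,"hand":1},
    {"ax":0,"ay":0,"az":0,"dx":-0.6,"dy":0,"dz":0,"hand":1},
    {"ax":0,"ay":0,"az":0,"dx":-0.6,"dy":0,"dz":0,"hand":1},
    {"ax":0,"ay":0,"az":0,"dx":-0.6,"dy":0,"dz":0,"hand":1},
    {"ax":0,"ay":0,"az":0,"dx":-0.6,"dy":0,"dz":0,"hand":1},
  ],
)

```text
clock: 25.6
eef_pos: [477.2, 209.2, 35.7]
tool_rot: [3.137, -0.013, 1.714]
force: [-4.6, 21.9, -3.4]
width: -0.4
gripper_force: 10.8
```

```bash
python3 - <<'E'
from h import *
where()
im=get_image("top"); where()
g=cv2.cvtColor(im["pixels"],cv2.COLOR_RGB2GRAY)
# tray check: remaining plate and post; arm may cover the clamp
for x,y in((409,270),(445,280)):
    m=np.zeros_like(g); m[y-13:y+13,x-8:x+8]=(g[y-13:y+13,x-8:x+8]>115)*255
    print(cv2.minAreaRect(max(cv2.findContours(m,0,1)[0],key=cv2.contourArea)))
E
```

```text
clamp xy 0.87 47.74 z 35.7 Fy 22.3 Fx -1.54 Fz -3.38 w -0.4 yaw 0.143 t 25.6
clamp xy 0.89 47.76 z 35.7 Fy 22.05 Fx -0.63 Fz -3.52 w -0.2 yaw 0.143 t 25.65
((409.0, 269.0), (6.0, 6.0), 0.0)
((445.2353515625, 279.558837890625), (7.518604278564453, 17.947635650634766), 14.03624439239502)
```

```bash
python3 -c "
from h import *
print(finish_job()); where()"
```

```text
the job is handed in; nothing more can be done
None
the job is handed in; nothing more can be done
```

I handed the job in at about 25.7 s with three filler plates stacked against the heatsink and the gripper holding the jaw at a steady 22 N, about 5 mm into its 14 mm travel; the spare plate and the post had not moved, and no verdict was returned.

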